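# Load and lock the battery dock

## Robot

A 7-joint arm with a two-finger parallel gripper is mounted at the origin on the work surface. World frame = base frame: x ahead of the robot, y to its left, z up, the work surface at z = 0. Lengths are in m, angles in rad, forces in N, time in s.
With the tool pointing down it reaches from about 0.4 to 0.85 m from the base axis. Payload 10.4 kg.
Tool frame: the origin (TCP) lies between the finger pads; the fingertips stand 11 mm ahead of it and the grasp point (between the pads) lies 8 mm behind it (r.tcp_to_tips is the distance from the TCP to the fingertips, in m); z points along the fingers, y is the line along which they close (so a half turn about z gives the same grasp; the last joint's range is limited). The gripper opens to 87 mm and grips with 3 to 60 N. Pads are 19 mm wide; open, the fingers measure 117 mm over their backs; the gripper's body (75 mm by 190 mm) begins 51 mm behind the grasp point.
Start: joints at [1.1, 0.332, -0.065, 1.46, 0.022, 1.35, -0.088], TCP at [0.271, -0.563, 0.234] pointing down, gripper open.
Joint ranges: [-2.6, 2.6], [-0.5, 2.12], [-1.47, 1.34], [0.16, 2.42], [-1.27, 4.41], [0.06, 2.06], [-2.6, 2.6]. Speed limits (rad/s): [2.22, 2.22, 2.79, 2.79, 3.14, 3.14, 3.14].

## Interface

Orientations are given as a unit quaternion [x, y, z, w].
In Python, from bench import r gives the robot as it stands. The module is installed in compiled form; this text tells all that it offers.
- The arm moves only by the shell command python3 -m crank 'ROWS' [FORCE]. ROWS is JSON, a list of rows, each an object of numbers: "claw": the closure, from -1 (fully open) to 1 (shut); "dx", "dy", "dz": the shift along the tool's x, y, z each as a share of 3 cm, from -1 to 1; "ax", "ay", "az": the turn, a rotation vector about the tool's x, y, z each as a share of 6 degrees, from -1 to 1. A call has 1 to 8 rows; each row shifts and turns the commanded pose from where the row before left it, along the tool's axes as they then stand; what a row does not reach is not made up. A row lasts 1/12 s, in which the tool goes at most 41.7 mm and 7.16 degrees, less where a joint would pass 70% of its speed; a pose out of reach is approached as far as the arm can. A call with a number of a shift or a turn outside -1 to 1 is refused whole. A call with a gripper value outside its range is refused whole. The fingers move at their own pace and stop on an object; FORCE is the grip in N (left out, the last holds). Time passes only in rows, so rows that do not move let the fingers close. It gives the time, the measured TCP pose, the force, the opening and the grip force at its end, in the units of the state.
- r.read_state(): the state, without advancing time (a new reading comes with each control period).
- r.camera(name): name is "scene" or "top" or "wrist"; returns a dict with "color" (480x640x3 uint8, red, green, blue), "mtx" (3x3 intrinsics, pixels), "R" (3x3) and "t" (3): a world point X has camera coordinates R X + t; the wrist camera has in their place "hand_eye" (4x4, takes a point from camera to tool coordinates, whose origin is the TCP and whose axes are the flange's). Camera axes: x right, y down, z forward; pixel columns grow to the right and rows downward; lengths in m; the calibration is good to about 2 mm. A picture is of the moment at which its call begins: read the wrist's pose just before it. There is no depth.
- r.close_job(): hands the job in; it is judged then, once.
The state is a dict: "time": time; "joint_positions": joint angles; "joint_vel": joint speeds; "joint_torque": joint torques, N m; "ee_pos": TCP position; "eef_rot": TCP orientation; "ft_force": force on the tool from outside, world axes, zero at the start; "torque": the same for the moment, N m; "width": finger opening in m; "grip_force": force on a finger pad.
Only numpy, scipy, OpenCV 4.12 (cv2) and the standard library are available. Lean on these libraries where they do the work, as an engineer would, in place of code of your own. Each camera call takes 0.05 s, during which the arm holds its last target. There are 200 camera calls.

## Task

The robot cars' battery dock is empty and locked. Pull its red bolt knob fully out and push the blue bar's free end round until the bar is open against its stop; lay every battery pack from the bench flat in a bay of its own, then push the bar back against its shut stop over the packs and push the bolt knob fully home. Leave the car, the meter and the parts box where they are.

Things in the scene. Friction and masses are not known exactly. Their poses are not given: they have to be found in the camera images.
- dock: battery dock, fixed at a varying place and yaw: aluminium base 8 mm thick, black rib grid with four open bays (2 x 2, yellow floors), bolt guide and blue bar. Origin: bench level, middle of the four bays. x runs from the bar's pivot to the bolt knob, y to the left. Base: x -165 to 218, y +-125 mm. Bay 46 mm (x) by 106 mm (y), floor 8 mm and rib tops 20 mm above the bench
- bar_fork (a point): middle of the fork at the free end of the blue bar, 240 mm from the pin, 60 mm above the bench. The bar is a flat strip 44 x 12 mm from 20 mm behind the pin to 255 mm ahead, underside 54 and top 66 mm above the bench (seated packs reach 46 mm). It turns with light friction (1 N at the end) and stays where left; the bolt in its fork locks it shut. This point's x axis points along the bar
- bar_post (a point): orange push post near the bar's free end, 213 mm from the pin: upright cylinder 16 mm across, from 66 to 108 mm above the bench; this point is on its axis, 90 mm up, and moves with the bar. The pin is at dock x -125, y 0. Shut at its stop the bar lies along dock +x over the bays' inner ends (post at dock x 88, y 0); open at its stop it is 1.5 rad anticlockwise from above (post at x -110, y 212)
- bolt (a joint): travel of the locking bolt, m: 0 = fully home, its pin in the 30 mm long, 16 mm wide fork slot at the bar's end; 0.030 = fully out, along dock +x. A spring detent resists with about 5 N as it leaves either end and springs it to the nearer end when let go. The bar is free only with the bolt nearly fully out, and the bolt goes home only with the bar fully shut
- bolt_knob (a point): middle of the red bolt knob: upright cylinder 26 mm across, from 77 to 105 mm above the bench (this point 91 mm up); moves with the bolt. Its guide and carriage below reach 71 mm; the orange post stands 80 mm nearer the pivot when bar and bolt are shut
- bay1 (a point): where the centre of a pack lies when it is seated in bay 1: 27 mm above the bench, at dock x -36, y -61 mm; axes as the dock's
- pack1: battery pack, a blue block with a white band and a black end cap, 96 x 38 x 38 mm, about 0.28 kg; origin at its centre, x along its length. It lies on the bench on one of its long faces; may be absent. In a bay its length runs along the dock's y, either way round and on any long face; all packs and bays are alike
- bay2 (a point): where the centre of a pack lies when it is seated in bay 2: 27 mm above the bench, at dock x -36, y 61 mm; axes as the dock's
- pack2: battery pack, a blue block with a white band and a black end cap, 96 x 38 x 38 mm, about 0.28 kg; origin at its centre, x along its length. It lies on the bench on one of its long faces; may be absent. In a bay its length runs along the dock's y, either way round and on any long face; all packs and bays are alike
- bay3 (a point): where the centre of a pack lies when it is seated in bay 3: 27 mm above the bench, at dock x 36, y -61 mm; axes as the dock's
- pack3: battery pack, a blue block with a white band and a black end cap, 96 x 38 x 38 mm, about 0.28 kg; origin at its centre, x along its length. It lies on the bench on one of its long faces; may be absent. In a bay its length runs along the dock's y, either way round and on any long face; all packs and bays are alike
- bay4 (a point): where the centre of a pack lies when it is seated in bay 4: 27 mm above the bench, at dock x 36, y 61 mm; axes as the dock's
- pack4: battery pack, a blue block with a white band and a black end cap, 96 x 38 x 38 mm, about 0.28 kg; origin at its centre, x along its length. It lies on the bench on one of its long faces; may be absent. In a bay its length runs along the dock's y, either way round and on any long face; all packs and bays are alike
- car: bystander: blue and black four-wheeled robot car, 230 x 170 x 92 mm; origin under its middle at bench level
- meter: bystander: yellow hand meter, 150 x 75 x 32 mm, lying flat; origin under its middle
- partsbox: bystander: clear lidded parts box, 206 x 136 x 54 mm; origin under its middle
Things that resemble listed ones, but are neither listed nor needed, are in the scene too. What is shaped like the pack2 but orange, pink or yellow is not meant.

How it is judged:
By the outcome, as a careful person would: the job done as asked, in the order asked, and still so for the second after the job is handed in, with the robot touching nothing.
Of pack1, pack2, pack3, pack4 only 2 to 4 are there at a start; the rules pass over those that are not, and their reading is None.
At some moment in a run one of pack1, pack2, pack3, pack4 may be knocked a few centimetres aside while the robot is not near it.
Once in a run the grip may slacken for a moment while it holds something.
It also fails if it takes over 210 s, if anything falls off the work surface, if the arm or the gripper's body presses on something with over 40 N, if the wrist force passes 120 N, or if a joint passes its speed limit or range.

## Working session

There is one attempt and no reset: what is moved stays moved. The work goes in short steps, Python scripts to look and compute and a shell command to move; the robot and the scene stay as the last step left them, time stands still between calls to the robot, and variables do not carry over. Pictures are saved under pics/ and viewed, at most 14 in all, crops included, and the job is handed in when it is done.

```bash
mkdir -p pics
python3 - <<'E'
from bench import r
import cv2
s=r.read_state();print({k:(v if isinstance(v,(int,float)) else [round(float(x),4) for x in v]) for k,v in s.items()})
for n in("top","scene"):
    c=r.camera(n);cv2.imwrite(f"pics/{n}0.png",c["color"][:,:,::-1]);print(n,c["mtx"],c["R"],c["t"])
c=r.camera("wrist");print(c["hand_eye"],c["mtx"])
E
```

```text
{'time': 0.0, 'joint_positions': [1.1004, 0.3329, -0.0647, 1.4609, 0.0216, 1.3499, -0.0885], 'joint_vel': [0.0009, -0.0002, -0.0012, -0.0013, 0.0002, -0.0011, 0.0013], 'joint_torque': [-0.0004, -62.3257, 0.0246, -38.9892, -0.0613, 0.0399, 0.0002], 'ee_pos': [0.2705, -0.563, 0.2328], 'eef_rot': [0.975, 0.2221, -0.0002, -0.0007], 'ft_force': [0.0199, 0.0548, 0.209], 'torque': [-0.0011, 0.0402, -0.01], 'grip_force': 0.0, 'width': 0.08707151803435283}
top [[509.4214426    0.         316.75949012]
 [  0.         509.4214426  247.86898533]
 [  0.           0.           1.        ]] [[-0.01968447 -0.99980483 -0.00167817]
 [-0.98327651  0.01966296 -0.18105435]
 [ 0.18105201 -0.00191386 -0.98347166]] [0.02126956 0.59714139 1.30585003]
scene [[469.93377037   0.         311.94507714]
 [  0.         469.93377037 238.40030851]
 [  0.           0.           1.        ]] [[-0.896549    0.44261363  0.01711934]
 [ 0.29831293  0.63192351 -0.71531956]
 [-0.3274283  -0.63621212 -0.69858775]] [ 0.51483539 -0.11668552  1.51066402]
[[ 1.76065863e-04 -9.66984093e-01 -2.54836680e-01  6.93304680e-02]
 [ 9.99999959e-01  1.12188851e-04  2.65193464e-04  7.37932864e-04]
 [-2.27848027e-04 -2.54836716e-01  9.66984072e-01 -1.51069446e-01]
 [ 0.00000000e+00  0.00000000e+00  0.00000000e+00  1.00000000e+00]] [[373.21644847   0.         316.14001113]
 [  0.         373.21644847 236.04868642]
 [  0.           0.           1.        ]]
```

View pics/top0.png

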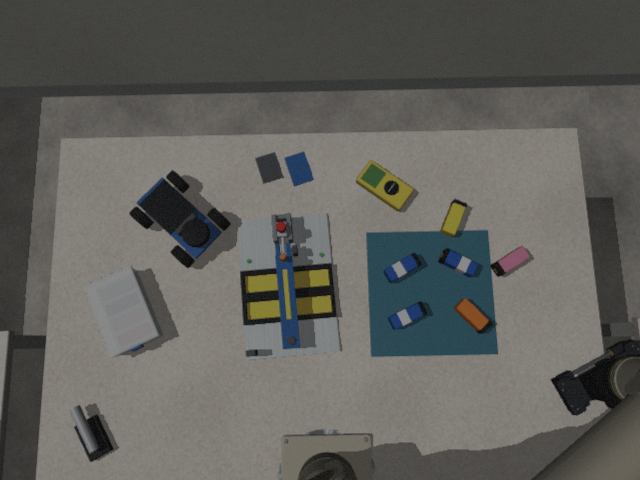

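View pics/scene0.png

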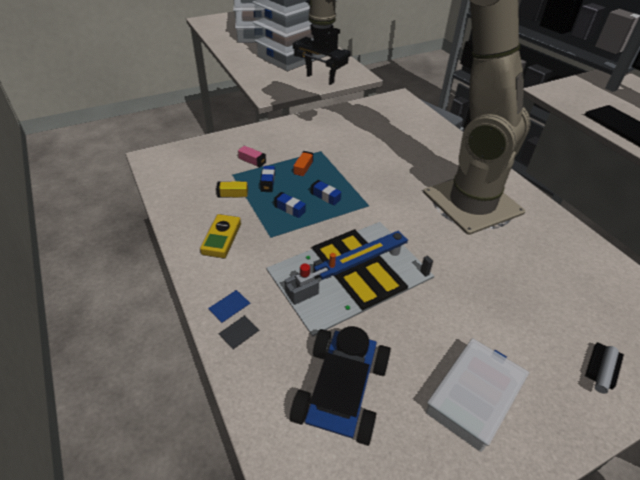

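The top view shows three blue packs at about (402,267), (458,263) and (407,315). The dock is at (287,285), with the bar shut and the red knob at (281,228). The scene view agrees. The orange, yellow and pink blocks are decoys.

```bash
cat > h.py <<'E'
import numpy as np, cv2
from bench import r
from scipy.spatial.transform import Rotation as Ro
def st():
    s=r.read_state(); R=Ro.from_quat(s["eef_rot"]).as_matrix(); return s,np.array(s["ee_pos"]),R
def cam(n,save=None):
    s,p,Rt=st(); c=r.camera(n); im=np.ascontiguousarray(c["color"][:,:,::-1])
    if n=="wrist":
        H=np.array(c["hand_eye"]); Rc=Rt@H[:3,:3]; o=Rt@H[:3,3]+p
    else: Rc=np.array(c["R"]).T; o=-Rc@np.array(c["t"])
    if save: cv2.imwrite(f"pics/{save}.png",im)
    K=np.array(c["mtx"])
    def ray(px,z):
        px=np.atleast_2d(np.asarray(px,float)); d=np.c_[px,np.ones(len(px))]@np.linalg.inv(K).T@Rc.T
        return o+d*((z-o[2])/d[:,2])[:,None]
    def proj(X):
        q=(np.atleast_2d(X)-o)@Rc@K.T; return q[:,:2]/q[:,2:]
    return im,ray,proj
def blobs(m,amin):
    m=cv2.morphologyEx(m.astype(np.uint8)*255,cv2.MORPH_OPEN,np.ones((2,2)))
    return [c for c in cv2.findContours(m,cv2.RETR_EXTERNAL,cv2.CHAIN_APPROX_NONE)[0] if cv2.contourArea(c)>amin]
def hsv(im): return [x.astype(int) for x in cv2.split(cv2.cvtColor(im,cv2.COLOR_BGR2HSV))]
def go(xyz=None,yaw=None):
    "print az units (tool z), then shift units in tool axes after that turn"
    s,p,R=st(); y0=np.arctan2(R[1,0],R[0,0]); 
    yaw=y0 if yaw is None else yaw; d=(yaw-y0+np.pi)%(2*np.pi)-np.pi
    tilt=Ro.from_matrix(R.T@Ro.from_euler('zx',[y0,np.pi]).as_matrix()) if 0 else None
    x=np.array([np.cos(yaw),np.sin(yaw),0]); y=np.array([x[1],-x[0],0])
    e=(np.array(xyz)-p) if xyz is not None else np.zeros(3)
    print("t%.1f p"%s["time"],p.round(4),"yaw%.3f"%y0,"w%.3f F"%s["width"],np.round(s["ft_force"],1),"| az %.2f d"%(-d/np.radians(6)),np.round([e@x/.03,e@y/.03,-e[2]/.03],2), "zt",R[:2,2].round(3))
E
python3 - <<'E'
from h import *
im,ray,proj=cam("top"); H,S,V=hsv(im)
def show(n,m,z,a):
    for c in blobs(m,a):
        (u,v),wh,an=cv2.minAreaRect(c); print(n,(round(u),round(v)),np.round(wh),round(an),ray([u,v],z)[0].round(3))
show("red",((H<5)|(H>174))&(S>150)&(V>100),.105,15)
show("or",(H>=6)&(H<15)&(S>150)&(V>80),.108,15)
show("yel",(H>22)&(H<32)&(S>150)&(V>90),.008,30)
show("blue",(H>105)&(H<125)&(S>150)&(V>60),.038,30)
print(ray([[402,267],[458,263],[407,315]],.038).round(3))
E
```

```text
red (282, 227) [8. 7.] 90 [0.645 0.1   0.105]
or (473, 315) [33. 14.] 45 [ 0.41  -0.377  0.108]
yel (265, 310) [16. 29.] 85 [0.438 0.153 0.008]
yel (322, 305) [16. 19.] 85 [ 0.449 -0.002  0.008]
yel (263, 283) [16. 29.] 85 [0.511 0.158 0.008]
yel (286, 282) [23.  3.] 90 [0.512 0.094 0.008]
yel (319, 278) [16. 19.] 85 [0.521 0.004 0.008]
yel (454, 219) [14. 30.] 23 [ 0.68  -0.376  0.008]
yel (386, 186) [52. 25.] 34 [ 0.781 -0.188  0.008]
blue (396, 322) [14.  8.] 63 [ 0.397 -0.195  0.038]
blue (415, 313) [14. 13.] 63 [ 0.421 -0.248  0.038]
blue (391, 275) [14.  9.] 59 [ 0.523 -0.189  0.038]
blue (473, 269) [ 8. 14.] 27 [ 0.534 -0.409  0.038]
blue (288, 304) [88. 16.] 85 [0.452 0.089 0.038]
blue (410, 264) [14. 13.] 58 [ 0.552 -0.24   0.038]
blue (454, 260) [13. 14.] 27 [ 0.561 -0.358  0.038]
blue (290, 252) [14.  4.] 90 [0.591 0.082 0.038]
blue (187, 246) [35. 11.] 28 [0.613 0.361 0.038]
blue (300, 170) [28. 19.] 72 [0.823 0.052 0.038]
[[ 0.544 -0.218  0.038]
 [ 0.552 -0.369  0.038]
 [ 0.416 -0.225  0.038]]
```

```bash
python3 -c "
from h import *
go([.48,.05,.32],1.64)"
```

```text
t0.2 p [ 0.2705 -0.5632  0.2331] yaw0.448 w0.087 F [ 0.  -0.8  0.2] | az -11.38 d [19.91  8.38 -2.9 ] zt [-0.     0.001]
```

```bash
python3 -m crank '[{"az":-1,"dz":-0.4},{"az":-1,"dz":-0.4},{"az":-1,"dz":-0.4},{"az":-1,"dz":-0.4},{"az":-1,"dz":-0.4},{"az":-1,"dz":-0.4},{"az":-1,"dz":-0.4},{"az":-1}]' | tail -1
python3 -m crank '[{"az":-1},{"az":-1},{"az":-1},{"az":-0.4},{"dx":1,"dy":0.4},{"dx":1,"dy":0.4},{"dx":1,"dy":0.4},{"dx":1,"dy":0.4}]' | tail -1
python3 -m crank '[{"dx":1,"dy":0.4},{"dx":1,"dy":0.4},{"dx":1,"dy":0.4},{"dx":1,"dy":0.4},{"dx":1,"dy":0.4},{"dx":1,"dy":0.4},{"dx":1,"dy":0.4},{"dx":1,"dy":0.4}]' | tail -1
python3 -m crank '[{"dx":1,"dy":0.4},{"dx":1,"dy":0.4},{"dx":1,"dy":0.4},{"dx":1,"dy":0.4},{"dx":1,"dy":0.4},{"dx":1,"dy":0.4},{"dx":1,"dy":0.4},{"dx":1,"dy":0.4}]' | tail -1
python3 -m crank '[{},{},{},{}]' 
python3 -c "
from h import *
go([.48,.05,.32],1.64); cam('wrist','w1')"
```

```text
t0.2 p [ 0.2705 -0.5632  0.2331] yaw0.448 w0.087 F [ 0.  -0.8  0.2] | az -11.38 d [19.91  8.38 -2.9 ] zt [-0.     0.001]invalid input at $[0]: expected keys claw, dx, dy, dz, ax, ay, az
invalid input at $[0]: expected keys claw, dx, dy, dz, ax, ay, az
invalid input at $[0]: expected keys claw, dx, dy, dz, ax, ay, az
invalid input at $[0]: expected keys claw, dx, dy, dz, ax, ay, az
invalid input at $[0]: expected keys claw, dx, dy, dz, ax, ay, az
```

View pics/w1.png

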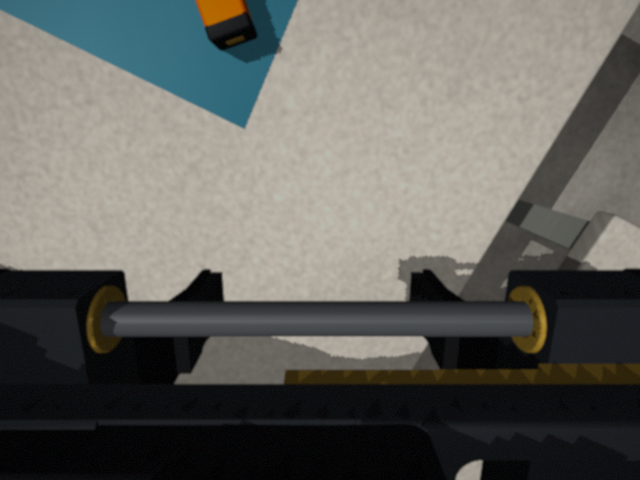

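The wrist view shows the mat corner at (245,125) and the end of the orange decoy. The gripper covers rows below about 270. Rows need all keys, so I'll repeat the move with them.

```bash
python3 -m crank '[{"claw":-1,"dx":0,"dy":0,"dz":-0.4,"ax":0,"ay":0,"az":-1},{"claw":-1,"dx":0,"dy":0,"dz":-0.4,"ax":0,"ay":0,"az":-1},{"claw":-1,"dx":0,"dy":0,"dz":-0.4,"ax":0,"ay":0,"az":-1},{"claw":-1,"dx":0,"dy":0,"dz":-0.4,"ax":0,"ay":0,"az":-1},{"claw":-1,"dx":0,"dy":0,"dz":-0.4,"ax":0,"ay":0,"az":-1},{"claw":-1,"dx":0,"dy":0,"dz":-0.4,"ax":0,"ay":0,"az":-1},{"claw":-1,"dx":0,"dy":0,"dz":-0.4,"ax":0,"ay":0,"az":-1},{"claw":-1,"dx":0,"dy":0,"dz":0,"ax":0,"ay":0,"az":-1}]' | tail -3
python3 -m crank '[{"claw":-1,"dx":0,"dy":0,"dz":0,"ax":0,"ay":0,"az":-1},{"claw":-1,"dx":0,"dy":0,"dz":0,"ax":0,"ay":0,"az":-1},{"claw":-1,"dx":0,"dy":0,"dz":0,"ax":0,"ay":0,"az":-1},{"claw":-1,"dx":0,"dy":0,"dz":0,"ax":0,"ay":0,"az":-0.4},{"claw":-1,"dx":1,"dy":0.4,"dz":0,"ax":0,"ay":0,"az":0},{"claw":-1,"dx":1,"dy":0.4,"dz":0,"ax":0,"ay":0,"az":0},{"claw":-1,"dx":1,"dy":0.4,"dz":0,"ax":0,"ay":0,"az":0},{"claw":-1,"dx":1,"dy":0.4,"dz":0,"ax":0,"ay":0,"az":0}]' | tail -3
python3 -c "
from h import *
go([.48,.03,.32],1.64)"
```

```text
ft_force: [0.6, 0.6, 0.5]
width: 0.0875
grip_force: 0.0
ft_force: [1.4, -0.2, -0.0]
width: 0.087
grip_force: 0.0
t1.6 p [ 0.3102 -0.4388  0.3173] yaw1.641 w0.087 F [ 1.4 -0.2 -0. ] | az 0.01 d [15.2   6.73 -0.09] zt [-0.  0.]
```

Moves track well. Next I go above the dock.

```bash
python3 -m crank '[{"claw":-1,"dx":1,"dy":0.45,"dz":0,"ax":0,"ay":0,"az":0},{"claw":-1,"dx":1,"dy":0.45,"dz":0,"ax":0,"ay":0,"az":0},{"claw":-1,"dx":1,"dy":0.45,"dz":0,"ax":0,"ay":0,"az":0},{"claw":-1,"dx":1,"dy":0.45,"dz":0,"ax":0,"ay":0,"az":0},{"claw":-1,"dx":1,"dy":0.45,"dz":0,"ax":0,"ay":0,"az":0},{"claw":-1,"dx":1,"dy":0.45,"dz":0,"ax":0,"ay":0,"az":0},{"claw":-1,"dx":1,"dy":0.45,"dz":0,"ax":0,"ay":0,"az":0},{"claw":-1,"dx":1,"dy":0.45,"dz":0,"ax":0,"ay":0,"az":0}]' | tail -3
python3 -m crank '[{"claw":-1,"dx":1,"dy":0.45,"dz":0,"ax":0,"ay":0,"az":0},{"claw":-1,"dx":1,"dy":0.45,"dz":0,"ax":0,"ay":0,"az":0},{"claw":-1,"dx":1,"dy":0.45,"dz":0,"ax":0,"ay":0,"az":0},{"claw":-1,"dx":1,"dy":0.45,"dz":0,"ax":0,"ay":0,"az":0},{"claw":-1,"dx":1,"dy":0.45,"dz":0,"ax":0,"ay":0,"az":0},{"claw":-1,"dx":1,"dy":0.45,"dz":0,"ax":0,"ay":0,"az":0},{"claw":-1,"dx":1,"dy":0.45,"dz":0,"ax":0,"ay":0,"az":0},{"claw":-1,"dx":0,"dy":0,"dz":0,"ax":0,"ay":0,"az":0}]' | tail -3
python3 -c "
from h import *
go([.48,.03,.32],1.64);im,ray,proj=cam('wrist','w2')
H,S,V=hsv(im)
def show(n,m,z,a):
    for c in blobs(m,a):
        (u,v),wh,an=cv2.minAreaRect(c); print(n,(round(u),round(v)),np.round(wh),round(an),ray([u,v],z)[0].round(4))
show('red',((H<5)|(H>174))&(S>150)&(V>100),.105,100)
show('or',(H>=6)&(H<15)&(S>150)&(V>80),.108,100)
show('yel',(H>20)&(H<34)&(S>150)&(V>90),.008,300)
"
```

```text
ft_force: [1.0, 0.2, 0.1]
width: 0.087
grip_force: 0.0
ft_force: [-0.8, 0.9, -0.5]
width: 0.0871
grip_force: 0.0
t2.9 p [0.4809 0.0296 0.3178] yaw1.649 w0.087 F [-0.8  0.9 -0.5] | az 0.09 d [ 0.02 -0.03 -0.07] zt [0.001 0.002]
red (499, 146) [26. 26.] 86 [0.649  0.1046 0.105 ]
yel (462, 374) [ 17. 353.] 90 [ 0.7078 -0.2078  0.008 ]
yel (350, 202) [70. 38.] 90 [0.5242 0.0247 0.008 ]
yel (292, 202) [70. 38.] 90 [0.4521 0.0191 0.008 ]
yel (318, 144) [ 10. 123.] 90 [0.4782 0.0916 0.008 ]
yel (354, 80) [42. 82.] 2 [0.514  0.1656 0.008 ]
yel (290, 80) [82. 41.] 90 [0.4415 0.1604 0.008 ]
```

View pics/w2.png

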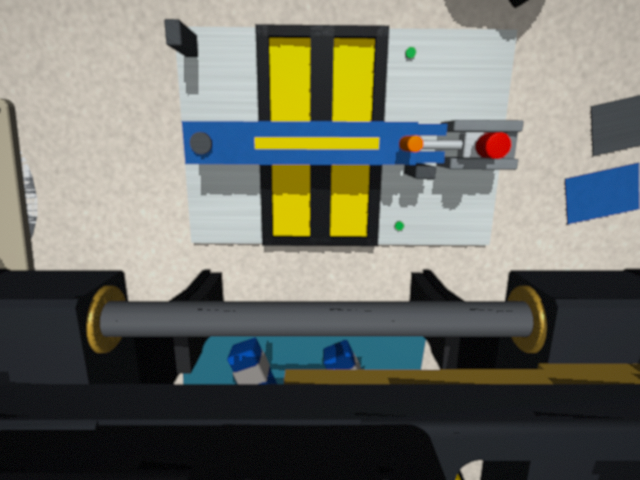

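```bash
python3 - <<'E'
from h import *
im,ray,proj=cam('wrist'); H,S,V=hsv(im)
P=[];D=[]
for c in blobs((H>20)&(H<34)&(S>150)&(V>90),1000):
    if cv2.boundingRect(c)[1]>260 or cv2.boundingRect(c)[2]>100: continue
    b=cv2.boxPoints(cv2.minAreaRect(c)); u,v=b.mean(0); up=v<144
    o=b[np.argsort(b[:,1])]; o=o[:2] if up else o[2:]; o=o[np.argsort(o[:,0])]
    o=o+[[0.5,0.5]] 
    X=ray(o,.008)[:,:2]; bx=-.036 if u<320 else .036; by=.114 if up else -.114
    P+=list(X); D+=[[bx-.023,by],[bx+.023,by]]
P=np.array(P);D=np.array(D)
a=D[:,0]+1j*D[:,1]; w=P[:,0]+1j*P[:,1]
c=np.sum((w-w.mean())*np.conj(a-a.mean())); yaw=np.angle(c); t=w.mean()-np.exp(1j*yaw)*a.mean()
print("yaw",yaw,"scale",abs(c)/np.sum(abs(a-a.mean())**2),"t",t, "res",abs(w-t-a*np.exp(1j*yaw)).round(4))
for n,q in [("knob",.168),("post",.088),("pin",-.125)]: print(n,t+q*np.exp(1j*yaw))
print(ray([[499,146]],.105),ray([[410.5,144]],.108))
open("dock.txt","w").write(f"{t.real} {t.imag} {yaw}")
E
cat >> h.py <<'E'
def W(x,y):
    a,b,c=map(float,open("dock.txt").read().split()); z=a+1j*b+(x+1j*y)*np.exp(1j*c); return z.real,z.imag
DY=float(open("dock.txt").read().split()[2])
E
python3 -c "
from h import *
go([*W(.168,0),.15],DY+np.pi/2)"
```

```text
yaw 0.07587638718865376 scale 1.0064381626403642 t (0.4839534534053611+0.09114331364229158j) res [0.0006 0.0022 0.0023 0.0006 0.0012 0.0007 0.0005 0.0006]
knob (0.6514700783852532+0.10387831875992697j)
post (0.5717002569662569+0.09781403060867203j)
pin (0.3593131074381795+0.08166786340595573j)
[[0.64871777 0.10092023 0.105     ]] [[0.56411909 0.09628732 0.108     ]]
t3.0 p [0.4802 0.0241 0.3174] yaw1.645 w0.087 F [ 0.9 -1.2 -0.7] | az -0.02 d [2.22 5.89 5.58] zt [-0.  0.]
```

```bash
python3 -m crank '[{"claw":-0.3,"dx":0.37,"dy":0.97,"dz":0.9,"ax":0,"ay":0,"az":0},{"claw":-0.3,"dx":0.37,"dy":0.97,"dz":0.9,"ax":0,"ay":0,"az":0},{"claw":-0.3,"dx":0.37,"dy":0.97,"dz":0.9,"ax":0,"ay":0,"az":0},{"claw":-0.3,"dx":0.37,"dy":0.97,"dz":0.9,"ax":0,"ay":0,"az":0},{"claw":-0.3,"dx":0.37,"dy":0.97,"dz":0.9,"ax":0,"ay":0,"az":0},{"claw":-0.3,"dx":0.37,"dy":0.97,"dz":0.9,"ax":0,"ay":0,"az":0},{"claw":-0.3,"dx":0,"dy":0,"dz":0,"ax":0,"ay":0,"az":0},{"claw":-0.3,"dx":0,"dy":0,"dz":0,"ax":0,"ay":0,"az":0}]' 20 | tail -3
python3 -c "
from h import *
go([.650,.103,.09],DY+np.pi/2)"
```

```text
ft_force: [-0.3, -0.0, 1.8]
width: 0.057
grip_force: 0.0
t3.7 p [0.6489 0.1008 0.152 ] yaw1.641 w0.057 F [-0.3 -0.   1.8] | az -0.05 d [0.07 0.04 2.07] zt [-0.006 -0.   ]
```

Descend, grip, then pull 31 mm along tool +y.

```bash
python3 -m crank '[{"claw":-0.3,"dx":0.07,"dy":0.04,"dz":0.7,"ax":0,"ay":0,"az":0},{"claw":-0.3,"dx":0,"dy":0,"dz":0.7,"ax":0,"ay":0,"az":0},{"claw":-0.3,"dx":0,"dy":0,"dz":0.65,"ax":0,"ay":0,"az":0},{"claw":-0.3,"dx":0,"dy":0,"dz":0,"ax":0,"ay":0,"az":0},{"claw":1,"dx":0,"dy":0,"dz":0,"ax":0,"ay":0,"az":0},{"claw":1,"dx":0,"dy":0,"dz":0,"ax":0,"ay":0,"az":0},{"claw":1,"dx":0,"dy":0,"dz":0,"ax":0,"ay":0,"az":0},{"claw":1,"dx":0,"dy":0,"dz":0,"ax":0,"ay":0,"az":0}]' 20
python3 -c "
from h import *
go([.650,.103,.09],DY+np.pi/2)"
```

```text
time: 4.35
ee_pos: [0.6514, 0.1037, 0.0959]
eef_rot: [0.682, 0.732, 0.001, 0.001]
ft_force: [0.0, -0.0, 0.1]
width: 0.0376
grip_force: 0.0
t4.3 p [0.6514 0.1037 0.0959] yaw1.641 w0.038 F [ 0.  -0.   0.1] | az -0.05 d [-0.02 -0.05  0.2 ] zt [ 0.003 -0.   ]
```

```bash
python3 -m crank '[{"claw":1,"dx":0,"dy":0,"dz":0.15,"ax":0,"ay":0,"az":0},{"claw":1,"dx":0,"dy":0,"dz":0,"ax":0,"ay":0,"az":0},{"claw":1,"dx":0,"dy":0,"dz":0,"ax":0,"ay":0,"az":0},{"claw":1,"dx":0,"dy":0,"dz":0,"ax":0,"ay":0,"az":0},{"claw":1,"dx":0,"dy":0,"dz":0,"ax":0,"ay":0,"az":0},{"claw":1,"dx":0,"dy":0,"dz":0,"ax":0,"ay":0,"az":0}]' 20
python3 -m crank '[{"claw":1,"dx":0,"dy":0.3,"dz":0,"ax":0,"ay":0,"az":0},{"claw":1,"dx":0,"dy":0.3,"dz":0,"ax":0,"ay":0,"az":0},{"claw":1,"dx":0,"dy":0.3,"dz":0,"ax":0,"ay":0,"az":0},{"claw":1,"dx":0,"dy":0,"dz":0,"ax":0,"ay":0,"az":0}]'
```

```text
time: 4.85
ee_pos: [0.6506, 0.1037, 0.0894]
eef_rot: [0.682, 0.732, -0.0, -0.0]
ft_force: [-0.7, -0.9, -1.7]
width: 0.0255
grip_force: 20.0
time: 5.18
ee_pos: [0.6787, 0.1058, 0.0894]
eef_rot: [0.682, 0.732, 0.0, 0.0]
ft_force: [0.0, -2.1, 0.6]
width: 0.0254
grip_force: 20.0
```

```bash
python3 -m crank '[{"claw":1,"dx":0,"dy":0.12,"dz":0,"ax":0,"ay":0,"az":0},{"claw":1,"dx":0,"dy":0,"dz":0,"ax":0,"ay":0,"az":0},{"claw":1,"dx":0,"dy":0,"dz":0,"ax":0,"ay":0,"az":0}]'
python3 -m crank '[{"claw":0.15,"dx":0,"dy":0,"dz":0,"ax":0,"ay":0,"az":0},{"claw":0.15,"dx":0,"dy":0,"dz":0,"ax":0,"ay":0,"az":0},{"claw":0.15,"dx":0,"dy":0,"dz":-1,"ax":0,"ay":0,"az":0},{"claw":0.15,"dx":0,"dy":0,"dz":-1,"ax":0,"ay":0,"az":0},{"claw":0.15,"dx":0,"dy":0,"dz":-0.5,"ax":0,"ay":0,"az":0},{"claw":0.15,"dx":0,"dy":0,"dz":0,"ax":0,"ay":0,"az":0}]'
python3 - <<'E'
from h import *
go([.569,.0973,.17],DY)
im,ray,_=cam("top","t2"); H,S,V=hsv(im)
for n,m in (("red",((H<5)|(H>174))&(S>150)&(V>100)),("or",(H>=6)&(H<15)&(S>150)&(V>80))):
    for c in blobs(m,5): (u,v),wh,a=cv2.minAreaRect(c);print(n,u,v,wh,ray([u,v],.105)[0])
E
```

```text
time: 5.43
ee_pos: [0.6794, 0.1059, 0.0893]
eef_rot: [0.681, 0.732, -0.002, -0.001]
ft_force: [-7.9, -2.3, 3.9]
width: 0.0256
grip_force: 20.0
time: 5.93
ee_pos: [0.6829, 0.107, 0.1693]
eef_rot: [0.682, 0.732, 0.003, 0.002]
ft_force: [0.2, 0.2, 0.1]
width: 0.0364
grip_force: 0.0
t5.9 p [0.6829 0.107  0.1693] yaw1.642 w0.036 F [0.2 0.2 0.1] | az 14.95 d [-3.81  0.04 -0.02] zt [0.007 0.002]
or 473.75006103515625 314.7500305175781 (31.819805145263672, 12.727920532226562) [ 0.4097757  -0.38074129  0.105     ]
or 283.5 257.5 (5.0, 3.0) [0.56478162 0.095174   0.105     ]
```

```bash
python3 -m crank '[{"claw":0.15,"dx":0,"dy":0,"dz":0,"ax":0,"ay":0,"az":1},{"claw":0.15,"dx":0,"dy":0,"dz":0,"ax":0,"ay":0,"az":1},{"claw":0.15,"dx":0,"dy":0,"dz":0,"ax":0,"ay":0,"az":1},{"claw":0.15,"dx":0,"dy":0,"dz":0,"ax":0,"ay":0,"az":1},{"claw":0.15,"dx":0,"dy":0,"dz":0,"ax":0,"ay":0,"az":1},{"claw":0.15,"dx":0,"dy":0,"dz":0,"ax":0,"ay":0,"az":1},{"claw":0.15,"dx":0,"dy":0,"dz":0,"ax":0,"ay":0,"az":1},{"claw":0.15,"dx":0,"dy":0,"dz":0,"ax":0,"ay":0,"az":1}]' |tail -1
python3 -m crank '[{"claw":0.15,"dx":0,"dy":0,"dz":0,"ax":0,"ay":0,"az":1},{"claw":0.15,"dx":0,"dy":0,"dz":0,"ax":0,"ay":0,"az":1},{"claw":0.15,"dx":0,"dy":0,"dz":0,"ax":0,"ay":0,"az":1},{"claw":0.15,"dx":0,"dy":0,"dz":0,"ax":0,"ay":0,"az":1},{"claw":0.15,"dx":0,"dy":0,"dz":0,"ax":0,"ay":0,"az":1},{"claw":0.15,"dx":0,"dy":0,"dz":0,"ax":0,"ay":0,"az":1},{"claw":0.15,"dx":0,"dy":0,"dz":0,"ax":0,"ay":0,"az":0.9},{"claw":0.15,"dx":0,"dy":0,"dz":0,"ax":0,"ay":0,"az":0}]' |tail -1
python3 -m crank '[{"claw":0.15,"dx":-1,"dy":0,"dz":0,"ax":0,"ay":0,"az":0},{"claw":0.15,"dx":-1,"dy":0,"dz":0,"ax":0,"ay":0,"az":0},{"claw":0.15,"dx":-1,"dy":0,"dz":0,"ax":0,"ay":0,"az":0},{"claw":0.15,"dx":-0.8,"dy":0,"dz":0,"ax":0,"ay":0,"az":0},{"claw":0.15,"dx":0,"dy":0,"dz":0,"ax":0,"ay":0,"az":0}]' |tail -1
python3 -c "
from h import *
go([.57,.0978,.085],DY)
print(st()[0]['joint_positions'])"
```

```text
grip_force: 0.0
grip_force: 0.0
grip_force: 0.0
t7.7 p [0.5636 0.0965 0.1638] yaw0.086 w0.037 F [1.3 0.4 0. ] | az 0.10 d [ 0.22 -0.03  2.63] zt [-0.002 -0.002]
[ 0.19914194  0.31535151 -0.53642324  1.67033174  0.17150894  1.20579054
 -1.86239722]
```

```bash
python3 -m crank '[{"claw":0.15,"dx":0.2,"dy":0,"dz":0.9,"ax":0,"ay":0,"az":0},{"claw":0.15,"dx":0,"dy":0,"dz":0.9,"ax":0,"ay":0,"az":0},{"claw":0.15,"dx":0,"dy":0,"dz":0.8,"ax":0,"ay":0,"az":0},{"claw":0.15,"dx":0,"dy":0,"dz":0,"ax":0,"ay":0,"az":-0.4},{"claw":0.15,"dx":0,"dy":-0.3,"dz":0,"ax":0,"ay":0,"az":0},{"claw":0.15,"dx":0,"dy":-0.37,"dz":0,"ax":0,"ay":0,"az":-0.5},{"claw":0.15,"dx":0,"dy":-0.37,"dz":0,"ax":0,"ay":0,"az":-0.5}]'
cat >> h.py <<'E'
def arc():
    s,p,R=st(); q=np.array(p[:2])-W(-.125,0); y=np.arctan2(R[1,0],R[0,0])-DY
    print("t%.1f rad %.4f th %.3f yaw %.3f z %.4f F"%(s["time"],np.hypot(*q),np.arctan2(q[1],q[0])-DY,y,p[2]),np.round(s["ft_force"],1))
E
python3 -c "
from h import *
arc()"
```

```text
time: 8.32
ee_pos: [0.5695, 0.1288, 0.0868]
eef_rot: [0.993, 0.115, 0.0, 0.0]
ft_force: [-0.2, -1.5, -0.1]
width: 0.0374
grip_force: 0.5
t8.3 rad 0.2154 th 0.145 yaw 0.155 z 0.0868 F [-0.2 -1.5 -0.1]
```

```bash
python3 -m crank '[{"claw":0.15,"dx":0,"dy":-0.74,"dz":0,"ax":0,"ay":0,"az":-1},{"claw":0.15,"dx":0,"dy":-0.74,"dz":0,"ax":0,"ay":0,"az":-1},{"claw":0.15,"dx":0,"dy":-0.74,"dz":0,"ax":0,"ay":0,"az":-1},{"claw":0.15,"dx":0,"dy":-0.74,"dz":0,"ax":0,"ay":0,"az":-1},{"claw":0.15,"dx":0,"dy":-0.74,"dz":0,"ax":0,"ay":0,"az":-1},{"claw":0.15,"dx":0,"dy":-0.74,"dz":0,"ax":0,"ay":0,"az":-1}]' |tail -3
python3 -c "
from h import *
arc()"
```

```text
ft_force: [0.1, -2.0, 0.3]
width: 0.037
grip_force: 0.7
t8.8 rad 0.2207 th 0.760 yaw 0.787 z 0.0871 F [ 0.1 -2.   0.3]
```

```bash
python3 -m crank '[{"claw":0.15,"dx":-0.15,"dy":-0.74,"dz":0,"ax":0,"ay":0,"az":-1},{"claw":0.15,"dx":-0.15,"dy":-0.74,"dz":0,"ax":0,"ay":0,"az":-1},{"claw":0.15,"dx":0,"dy":-0.74,"dz":0,"ax":0,"ay":0,"az":-1},{"claw":0.15,"dx":0,"dy":-0.74,"dz":0,"ax":0,"ay":0,"az":-1},{"claw":0.15,"dx":0,"dy":-0.74,"dz":0,"ax":0,"ay":0,"az":-1}]' |tail -3
python3 -c "
from h import *
arc()"
python3 -m crank '[{"claw":0.15,"dx":0,"dy":-0.74,"dz":0,"ax":0,"ay":0,"az":-1},{"claw":0.15,"dx":0,"dy":-0.35,"dz":0,"ax":0,"ay":0,"az":-0.5},{"claw":0.15,"dx":0,"dy":0,"dz":0,"ax":0,"ay":0,"az":0}]' |tail -3
python3 -c "
from h import *
arc()"
```

```text
ft_force: [1.3, -0.2, 1.1]
width: 0.0368
grip_force: 0.7
t9.2 rad 0.2146 th 1.278 yaw 1.311 z 0.0872 F [ 1.3 -0.2  1.1]
ft_force: [0.3, -0.6, 0.3]
width: 0.0368
grip_force: 0.0
t9.5 rad 0.2151 th 1.437 yaw 1.468 z 0.0871 F [ 0.3 -0.6  0.3]
```

```bash
python3 -m crank '[{"claw":0.15,"dx":0,"dy":-0.3,"dz":0,"ax":0,"ay":0,"az":-0.4},{"claw":0.15,"dx":0,"dy":-0.3,"dz":0,"ax":0,"ay":0,"az":-0.4},{"claw":0.15,"dx":0,"dy":-0.1,"dz":0,"ax":0,"ay":0,"az":0},{"claw":0.15,"dx":0,"dy":0,"dz":0,"ax":0,"ay":0,"az":0}]' |tail -3
python3 -c "
from h import *
arc()"
python3 -m crank '[{"claw":0.15,"dx":0,"dy":-0.15,"dz":0,"ax":0,"ay":0,"az":0},{"claw":0.15,"dx":0,"dy":-0.1,"dz":0,"ax":0,"ay":0,"az":0},{"claw":0.15,"dx":0,"dy":0,"dz":0,"ax":0,"ay":0,"az":0}]' |tail -3
python3 -c "
from h import *
arc()"
```

```text
ft_force: [0.3, 0.4, -0.1]
width: 0.037
grip_force: 0.0
t9.8 rad 0.2138 th 1.524 yaw 1.543 z 0.0869 F [ 0.3  0.4 -0.1]
ft_force: [4.2, 1.3, -1.6]
width: 0.0369
grip_force: 2.3
t10.1 rad 0.2136 th 1.556 yaw 1.543 z 0.0869 F [ 4.2  1.3 -1.6]
```

```bash
python3 -m crank '[{"claw":0.15,"dx":0,"dy":0.3,"dz":0,"ax":0,"ay":0,"az":0},{"claw":0.15,"dx":0,"dy":0,"dz":-1,"ax":0,"ay":0,"az":0},{"claw":0,"dx":0,"dy":0,"dz":-1,"ax":0,"ay":0,"az":0},{"claw":-1,"dx":0,"dy":0,"dz":-1,"ax":0,"ay":0,"az":0},{"claw":-1,"dx":0,"dy":0,"dz":-1,"ax":0,"ay":0,"az":0},{"claw":-1,"dx":0,"dy":0,"dz":-1,"ax":0,"ay":0,"az":0},{"claw":-1,"dx":0,"dy":0,"dz":-1,"ax":0,"ay":0,"az":0},{"claw":-1,"dx":0,"dy":0,"dz":-1,"ax":0,"ay":0,"az":0}]' |tail -3
python3 -c "
from h import *
arc();go([.49,-.33,.32])"
```

```text
ft_force: [1.2, 0.2, 0.2]
width: 0.069
grip_force: 0.0
t10.7 rad 0.2132 th 1.518 yaw 1.544 z 0.2982 F [1.2 0.2 0.2]
t10.7 p [0.3544 0.2948 0.2982] yaw1.620 w0.069 F [1.2 0.2 0.2] | az -0.00 d [-21.02   3.5   -0.73] zt [ 0. -0.]
```

```bash
python3 -m crank '[{"claw":-1,"dx":-1,"dy":0.17,"dz":-0.1,"ax":0,"ay":0,"az":0},{"claw":-1,"dx":-1,"dy":0.17,"dz":-0.1,"ax":0,"ay":0,"az":0},{"claw":-1,"dx":-1,"dy":0.17,"dz":-0.1,"ax":0,"ay":0,"az":0},{"claw":-1,"dx":-1,"dy":0.17,"dz":-0.1,"ax":0,"ay":0,"az":0},{"claw":-1,"dx":-1,"dy":0.17,"dz":-0.1,"ax":0,"ay":0,"az":0},{"claw":-1,"dx":-1,"dy":0.17,"dz":-0.1,"ax":0,"ay":0,"az":0},{"claw":-1,"dx":-1,"dy":0.17,"dz":-0.1,"ax":0,"ay":0,"az":0}]' |tail -1
python3 -m crank '[{"claw":-1,"dx":-1,"dy":0.17,"dz":0,"ax":0,"ay":0,"az":0},{"claw":-1,"dx":-1,"dy":0.17,"dz":0,"ax":0,"ay":0,"az":0},{"claw":-1,"dx":-1,"dy":0.17,"dz":0,"ax":0,"ay":0,"az":0},{"claw":-1,"dx":-1,"dy":0.17,"dz":0,"ax":0,"ay":0,"az":0},{"claw":-1,"dx":-1,"dy":0.17,"dz":0,"ax":0,"ay":0,"az":0},{"claw":-1,"dx":-1,"dy":0.17,"dz":0,"ax":0,"ay":0,"az":0},{"claw":-1,"dx":-1,"dy":0.17,"dz":0,"ax":0,"ay":0,"az":0}]' |tail -1
python3 -m crank '[{"claw":-1,"dx":-1,"dy":0.17,"dz":0,"ax":0,"ay":0,"az":0},{"claw":-1,"dx":-1,"dy":0.17,"dz":0,"ax":0,"ay":0,"az":0},{"claw":-1,"dx":-1,"dy":0.17,"dz":0,"ax":0,"ay":0,"az":0},{"claw":-1,"dx":-1,"dy":0.17,"dz":0,"ax":0,"ay":0,"az":0},{"claw":-1,"dx":-1,"dy":0.17,"dz":0,"ax":0,"ay":0,"az":0},{"claw":-1,"dx":-1,"dy":0.17,"dz":0,"ax":0,"ay":0,"az":0},{"claw":-1,"dx":-1,"dy":0.17,"dz":0,"ax":0,"ay":0,"az":0},{"claw":-1,"dx":0,"dy":0,"dz":0,"ax":0,"ay":0,"az":0}]' |tail -1
python3 -c "
from h import *
go([.49,-.33,.32]);cam('wrist','w3');cam('top','t3')"
```

```text
grip_force: 0.0
grip_force: 0.0
grip_force: 0.0
t12.6 p [ 0.4912 -0.3354  0.3155] yaw1.613 w0.087 F [-0.1 -0.1 -0.3] | az -0.00 d [ 0.18 -0.03 -0.15] zt [-0.003 -0.001]
```

View pics/w3.png

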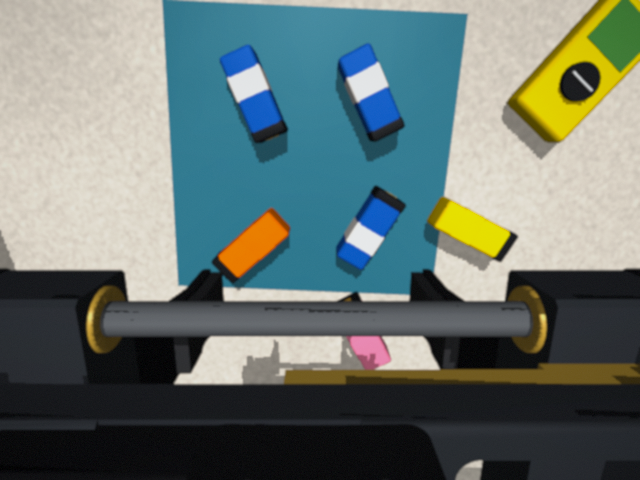

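View pics/t3.png

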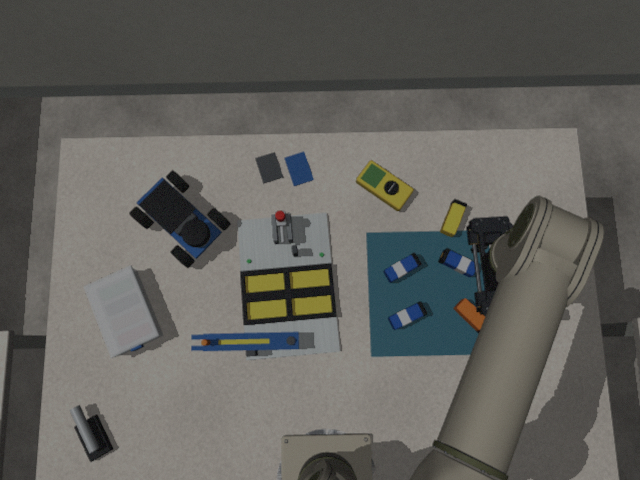

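The top view shows the bar open at (245,342) and the bolt out. The wrist view shows exactly three blue packs, at (253,92), (370,92) and (371,228), and nothing else blue.

```bash
cat >> h.py <<'E'
def packs(n="wrist",save=None):
    im,ray,proj=cam(n,save); H,S,V=hsv(im)
    mat=((H>=90)&(H<=104)&(S>100)).astype(np.uint8); 
    bl=((H>=106)&(H<=125)&(S>130)&(V>50)); out=[]
    m=(bl|(V<50)|((S<70)&(V>110))).astype(np.uint8)
    cs=cv2.findContours(mat,cv2.RETR_EXTERNAL,cv2.CHAIN_APPROX_NONE)[0]; hull=cv2.convexHull(max(cs,key=cv2.contourArea))
    hm=cv2.fillConvexPoly(np.zeros_like(m),hull,1)
    if n=="wrist": hm[268:]=0
    m=cv2.morphologyEx(m&hm,cv2.MORPH_OPEN,np.ones((3,3)))
    for c in cv2.findContours(m,cv2.RETR_EXTERNAL,cv2.CHAIN_APPROX_NONE)[0]:
        k=cv2.drawContours(np.zeros_like(m),[c],-1,1,-1)
        if cv2.contourArea(c)<(1000 if n=="wrist" else 100) or (k&bl).sum()<.25*k.sum(): continue
        b=cv2.boxPoints(cv2.minAreaRect(c)); X=ray(b,.019)[:,:2]; e=X[1]-X[0]; f=X[2]-X[1]
        l=e if np.hypot(*e)>np.hypot(*f) else f
        yaw=np.arctan2(l[1],l[0]); yaw=(yaw+np.pi/2)%np.pi-np.pi/2
        print("px",b.mean(0).round(),"xy",X.mean(0).round(4),"len",sorted([np.hypot(*e).round(3),np.hypot(*f).round(3)]),"axis yaw %.3f"%yaw)
E
python3 -c "
from h import *
packs();go()"
```

```text
px [367. 233.] xy [ 0.5561 -0.3736] len [np.float64(0.046), np.float64(0.099)] axis yaw 1.058
px [369.  98.] xy [ 0.547  -0.2164] len [np.float64(0.043), np.float64(0.1)] axis yaw -1.056
px [252.  99.] xy [ 0.4148 -0.2237] len [np.float64(0.042), np.float64(0.1)] axis yaw -1.107
t12.7 p [ 0.4926 -0.3288  0.3169] yaw1.620 w0.087 F [-0.   0.6  0.4] | az -0.00 d [ 0.  0. -0.] zt [-0.001  0.001]
```

```bash
python3 -c "
from h import *
go([.556,-.3736,.028],1.058)"
python3 -m crank '[{"claw":-0.4,"dx":0,"dy":0,"dz":1,"ax":0,"ay":0,"az":1},{"claw":-0.4,"dx":0,"dy":0,"dz":1,"ax":0,"ay":0,"az":1},{"claw":-0.4,"dx":0,"dy":0,"dz":1,"ax":0,"ay":0,"az":1},{"claw":-0.4,"dx":0,"dy":0,"dz":1,"ax":0,"ay":0,"az":1},{"claw":-0.4,"dx":0,"dy":0,"dz":1,"ax":0,"ay":0,"az":1},{"claw":-0.4,"dx":0,"dy":0,"dz":1,"ax":0,"ay":0,"az":0.37},{"claw":-0.4,"dx":0,"dy":0,"dz":0,"ax":0,"ay":0,"az":0}]' 30|tail -1
python3 -c "
from h import *
go([.556,-.3736,.028],1.058)"
```

```text
t12.7 p [ 0.4926 -0.3288  0.3169] yaw1.620 w0.087 F [-0.   0.6  0.4] | az 5.37 d [-0.26  2.57  9.63] zt [-0.001  0.001]
grip_force: 0.0
t13.3 p [ 0.4899 -0.3259  0.132 ] yaw1.058 w0.061 F [-0.7  0.6 -1.1] | az -0.00 d [-0.3   2.7   3.47] zt [-0.007  0.005]
```

```bash
python3 -m crank '[{"claw":-0.4,"dx":-0.1,"dy":0.9,"dz":0,"ax":0,"ay":0,"az":0},{"claw":-0.4,"dx":-0.1,"dy":0.9,"dz":0,"ax":0,"ay":0,"az":0},{"claw":-0.4,"dx":-0.1,"dy":0.9,"dz":0,"ax":0,"ay":0,"az":0},{"claw":-0.4,"dx":0,"dy":0,"dz":0.9,"ax":0,"ay":0,"az":0},{"claw":-0.4,"dx":0,"dy":0,"dz":0.9,"ax":0,"ay":0,"az":0},{"claw":-0.4,"dx":0,"dy":0,"dz":0.9,"ax":0,"ay":0,"az":0},{"claw":-0.4,"dx":0,"dy":0,"dz":0,"ax":0,"ay":0,"az":0}]' 30|tail -1
python3 -c "
from h import *
go([.556,-.3736,.028],1.058)"
```

```text
grip_force: 0.0
t13.9 p [ 0.5569 -0.3743  0.0528] yaw1.061 w0.061 F [-0.9  0.3 -0.9] | az 0.03 d [ 0.01 -0.04  0.83] zt [-0.006  0.004]
```

```bash
python3 -m crank '[{"claw":-0.4,"dx":0,"dy":0,"dz":0.8,"ax":0,"ay":0,"az":0},{"claw":-0.4,"dx":0,"dy":0,"dz":0,"ax":0,"ay":0,"az":0},{"claw":1,"dx":0,"dy":0,"dz":0,"ax":0,"ay":0,"az":0},{"claw":1,"dx":0,"dy":0,"dz":0,"ax":0,"ay":0,"az":0},{"claw":1,"dx":0,"dy":0,"dz":0,"ax":0,"ay":0,"az":0},{"claw":1,"dx":0,"dy":0,"dz":0,"ax":0,"ay":0,"az":0},{"claw":1,"dx":0,"dy":0,"dz":0,"ax":0,"ay":0,"az":0},{"claw":1,"dx":0,"dy":0,"dz":0,"ax":0,"ay":0,"az":0}]' 30
python3 -m crank '[{"claw":1,"dx":0,"dy":0,"dz":-1,"ax":0,"ay":0,"az":-1},{"claw":1,"dx":0,"dy":0,"dz":-1,"ax":0,"ay":0,"az":-1},{"claw":1,"dx":0,"dy":0,"dz":-1,"ax":0,"ay":0,"az":-1},{"claw":1,"dx":0,"dy":0,"dz":-1,"ax":0,"ay":0,"az":-1},{"claw":1,"dx":0,"dy":0,"dz":-0.5,"ax":0,"ay":0,"az":-1},{"claw":1,"dx":0,"dy":0,"dz":0,"ax":0,"ay":0,"az":-0.6},{"claw":1,"dx":0,"dy":0,"dz":0,"ax":0,"ay":0,"az":0}]' 30
python3 -c "
from h import *
go([*W(.036,.061),.035],DY+np.pi/2)"
```

```text
time: 14.55
ee_pos: [0.5588, -0.3764, 0.034]
eef_rot: [0.863, 0.505, 0.0, 0.0]
ft_force: [-4.3, 2.5, 8.1]
width: 0.0379
grip_force: 30.0
time: 15.13
ee_pos: [0.5592, -0.3767, 0.1691]
eef_rot: [0.679, 0.734, 0.0, 0.001]
ft_force: [0.6, -0.1, -4.8]
width: 0.0382
grip_force: 30.0
t15.1 p [ 0.5592 -0.3767  0.1691] yaw1.648 w0.038 F [ 0.6 -0.1 -4.8] | az 0.01 d [17.77 -0.12  4.47] zt [ 0.002 -0.001]
```

```bash
python3 -m crank '[{"claw":1,"dx":1,"dy":0,"dz":0,"ax":0,"ay":0,"az":0},{"claw":1,"dx":1,"dy":0,"dz":0,"ax":0,"ay":0,"az":0},{"claw":1,"dx":1,"dy":0,"dz":0,"ax":0,"ay":0,"az":0},{"claw":1,"dx":1,"dy":0,"dz":0,"ax":0,"ay":0,"az":0},{"claw":1,"dx":1,"dy":0,"dz":0,"ax":0,"ay":0,"az":0},{"claw":1,"dx":1,"dy":0,"dz":0,"ax":0,"ay":0,"az":0},{"claw":1,"dx":1,"dy":0,"dz":0,"ax":0,"ay":0,"az":0},{"claw":1,"dx":1,"dy":0,"dz":0,"ax":0,"ay":0,"az":0}]' |tail -2
python3 -m crank '[{"claw":1,"dx":1,"dy":0,"dz":0,"ax":0,"ay":0,"az":0},{"claw":1,"dx":1,"dy":0,"dz":0,"ax":0,"ay":0,"az":0},{"claw":1,"dx":1,"dy":0,"dz":0,"ax":0,"ay":0,"az":0},{"claw":1,"dx":1,"dy":0,"dz":0,"ax":0,"ay":0,"az":0},{"claw":1,"dx":1,"dy":0,"dz":0,"ax":0,"ay":0,"az":0},{"claw":1,"dx":1,"dy":0,"dz":0,"ax":0,"ay":0,"az":0},{"claw":1,"dx":1,"dy":0,"dz":0,"ax":0,"ay":0,"az":0},{"claw":1,"dx":1,"dy":0,"dz":0,"ax":0,"ay":0,"az":0}]' |tail -2
python3 -m crank '[{"claw":1,"dx":0.9,"dy":0,"dz":0,"ax":0,"ay":0,"az":0},{"claw":1,"dx":0.8,"dy":0,"dz":0,"ax":0,"ay":0,"az":0},{"claw":1,"dx":0,"dy":0,"dz":0,"ax":0,"ay":0,"az":0},{"claw":1,"dx":0,"dy":0,"dz":0,"ax":0,"ay":0,"az":0}]' |tail -2
python3 -c "
from h import *
go([*W(.036,.061),.037],DY+np.pi/2)
im,_,pr=cam('scene'); u,v=pr(st()[1])[0].astype(int); a=im[max(v-90,0):v+90,u-120:u+120]; cv2.imwrite('pics/s4.png',cv2.resize(a,None,fx=3,fy=3))
"
```

```text
width: 0.0377
grip_force: 30.0
width: 0.038
grip_force: 30.0
width: 0.038
grip_force: 30.0
t16.8 p [0.5186 0.1547 0.1669] yaw1.646 w0.038 F [ 0.3 -0.8 -2.6] | az -0.01 d [ 0.01 -0.11  4.33] zt [-0.001  0.   ]
```

View pics/s4.png

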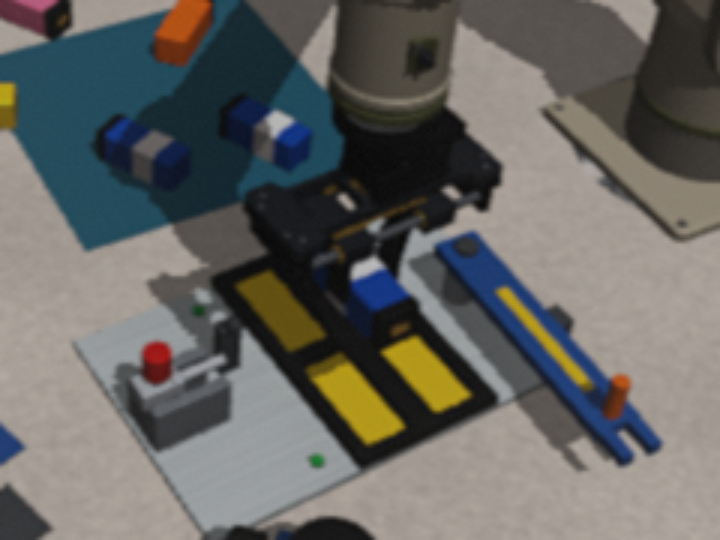

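The pack is held level above the bays, and the bar and bolt are clear of it.

```bash
python3 -m crank '[{"claw":1,"dx":0,"dy":-0.1,"dz":0.9,"ax":0,"ay":0,"az":0},{"claw":1,"dx":0,"dy":0,"dz":0.9,"ax":0,"ay":0,"az":0},{"claw":1,"dx":0,"dy":0,"dz":0.9,"ax":0,"ay":0,"az":0},{"claw":1,"dx":0,"dy":0,"dz":0.7,"ax":0,"ay":0,"az":0},{"claw":1,"dx":0,"dy":0,"dz":0,"ax":0,"ay":0,"az":0},{"claw":1,"dx":0,"dy":0,"dz":0,"ax":0,"ay":0,"az":0}]' |tail -3
python3 -c "
from h import *
go([*W(.036,.061),.037],DY+np.pi/2)
cam('wrist','w5')"
```

```text
ft_force: [0.2, 0.8, -2.5]
width: 0.0375
grip_force: 30.0
t17.4 p [0.516  0.1517 0.0649] yaw1.642 w0.037 F [ 0.2  0.8 -2.5] | az -0.04 d [ 0.1  -0.02  0.93] zt [-0.002 -0.001]
```

View pics/w5.png

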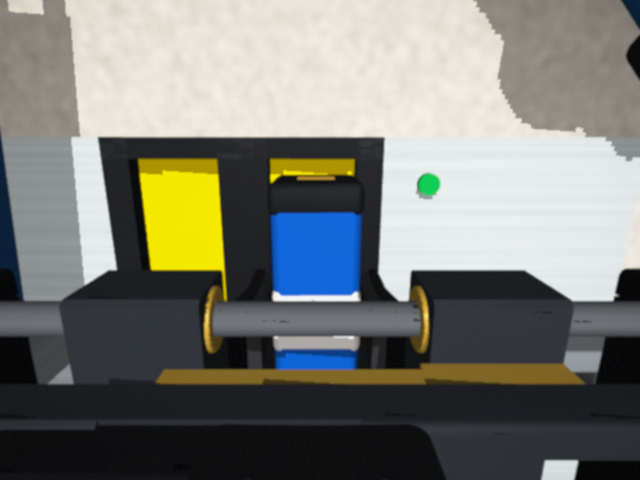

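```bash
cat >> h.py <<'E'
def D(p):
    a,b,c=map(float,open("dock.txt").read().split()); return np.array([[z.real,z.imag] for z in [((x+1j*y)-(a+1j*b))*np.exp(-1j*c) for x,y in np.atleast_2d(p)[:,:2]]])
E
python3 -c "
from h import *
im,ray,_=cam('wrist')
print('pack end/sides',D(ray([[316,178],[272,250],[360,250]],.069)).round(4))
print('floor',D(ray([[270,160],[355,160]],.008)).round(4),'rib outer top',D(ray([[382,137],[382,200]],.02)).round(4), 'floor bay2',D(ray([[139,160],[218,160]],.008)).round(4))"
```

```text
pack end/sides [[0.038  0.1117]
 [0.0196 0.0821]
 [0.0561 0.082 ]]
floor [[0.0126 0.1153]
 [0.0594 0.1152]] rib outer top [[0.0717 0.1273]
 [0.0731 0.0949]] floor bay2 [[-0.0595  0.1156]
 [-0.016   0.1154]]
```

```bash
python3 -m crank '[{"claw":1,"dx":-0.05,"dy":-0.05,"dz":0,"ax":0,"ay":0,"az":0},{"claw":1,"dx":0,"dy":0,"dz":0.3,"ax":0,"ay":0,"az":0},{"claw":1,"dx":0,"dy":0,"dz":0.3,"ax":0,"ay":0,"az":0},{"claw":1,"dx":0,"dy":0,"dz":0.1,"ax":0,"ay":0,"az":0},{"claw":1,"dx":0,"dy":0,"dz":0,"ax":0,"ay":0,"az":0},{"claw":1,"dx":0,"dy":0,"dz":0,"ax":0,"ay":0,"az":0}]' |tail -5
python3 -c "
from h import *
go([*W(.036,.061),.037],DY+np.pi/2)"
```

```text
ee_pos: [0.5149, 0.1514, 0.0442]
eef_rot: [0.68, 0.733, -0.0, -0.0]
ft_force: [-0.4, 0.1, -2.4]
width: 0.038
grip_force: 30.0
t17.9 p [0.5149 0.1514 0.0442] yaw1.645 w0.038 F [-0.4  0.1 -2.4] | az -0.02 d [0.11 0.02 0.24] zt [-0.001 -0.   ]
```

```bash
python3 -m crank '[{"claw":1,"dx":0,"dy":0,"dz":0.1,"ax":0,"ay":0,"az":0},{"claw":1,"dx":0,"dy":0,"dz":0,"ax":0,"ay":0,"az":0},{"claw":1,"dx":0,"dy":0,"dz":0,"ax":0,"ay":0,"az":0}]' |tail -5
python3 -m crank '[{"claw":-0.2,"dx":0,"dy":0,"dz":0,"ax":0,"ay":0,"az":0},{"claw":-0.2,"dx":0,"dy":0,"dz":0,"ax":0,"ay":0,"az":0},{"claw":-0.2,"dx":0,"dy":0,"dz":0,"ax":0,"ay":0,"az":0},{"claw":-0.2,"dx":0,"dy":0,"dz":-0.5,"ax":0,"ay":0,"az":0},{"claw":-0.2,"dx":0,"dy":0,"dz":-1,"ax":0,"ay":0,"az":0},{"claw":-0.2,"dx":0,"dy":0,"dz":-1,"ax":0,"ay":0,"az":0},{"claw":-0.2,"dx":0,"dy":0,"dz":-1,"ax":0,"ay":0,"az":0},{"claw":-0.2,"dx":0,"dy":0,"dz":-1,"ax":0,"ay":0,"az":0}]' |tail -5
python3 -c "
from h import *
go([.49,-.32,.25],1.64)"
```

```text
ee_pos: [0.5155, 0.1517, 0.0419]
eef_rot: [0.68, 0.733, 0.0, 0.0]
ft_force: [0.5, 0.6, -0.8]
width: 0.0376
grip_force: 30.0
ee_pos: [0.5149, 0.1514, 0.1781]
eef_rot: [0.68, 0.733, 0.0, 0.0]
ft_force: [1.2, -0.5, -0.5]
width: 0.0524
grip_force: 0.0
t18.9 p [0.5149 0.1514 0.1781] yaw1.645 w0.052 F [ 1.2 -0.5 -0.5] | az 0.05 d [-15.62  -1.91  -2.4 ] zt [ 0. -0.]
```

```bash
python3 -m crank '[{"claw":-0.4,"dx":-1,"dy":-0.12,"dz":-0.3,"ax":0,"ay":0,"az":0},{"claw":-0.4,"dx":-1,"dy":-0.12,"dz":-0.3,"ax":0,"ay":0,"az":0},{"claw":-0.4,"dx":-1,"dy":-0.12,"dz":-0.3,"ax":0,"ay":0,"az":0},{"claw":-0.4,"dx":-1,"dy":-0.12,"dz":-0.3,"ax":0,"ay":0,"az":0},{"claw":-0.4,"dx":-1,"dy":-0.12,"dz":-0.3,"ax":0,"ay":0,"az":0},{"claw":-0.4,"dx":-1,"dy":-0.12,"dz":-0.3,"ax":0,"ay":0,"az":0},{"claw":-0.4,"dx":-1,"dy":-0.12,"dz":-0.3,"ax":0,"ay":0,"az":0},{"claw":-0.4,"dx":-1,"dy":-0.12,"dz":-0.3,"ax":0,"ay":0,"az":0}]' |tail -1
python3 -m crank '[{"claw":-0.4,"dx":-1,"dy":-0.12,"dz":0,"ax":0,"ay":0,"az":0},{"claw":-0.4,"dx":-1,"dy":-0.12,"dz":0,"ax":0,"ay":0,"az":0},{"claw":-0.4,"dx":-1,"dy":-0.12,"dz":0,"ax":0,"ay":0,"az":0},{"claw":-0.4,"dx":-1,"dy":-0.12,"dz":0,"ax":0,"ay":0,"az":0},{"claw":-0.4,"dx":-1,"dy":-0.12,"dz":0,"ax":0,"ay":0,"az":0},{"claw":-0.4,"dx":-1,"dy":-0.12,"dz":0,"ax":0,"ay":0,"az":0},{"claw":-0.4,"dx":-1,"dy":-0.12,"dz":0,"ax":0,"ay":0,"az":0},{"claw":-0.4,"dx":0,"dy":0,"dz":0,"ax":0,"ay":0,"az":0}]' |tail -1
python3 -c "
from h import *
packs('wrist','w6');go([.547,-.2164,.1],2.085)"
```

```text
grip_force: 0.0
grip_force: 0.0
px [379. 116.] xy [ 0.5475 -0.2168] len [np.float64(0.043), np.float64(0.1)] axis yaw -1.048
px [242.  79.] xy [ 0.4141 -0.1924] len [np.float64(0.042), np.float64(0.101)] axis yaw -1.128
t20.2 p [ 0.4932 -0.3047  0.248 ] yaw1.640 w0.061 F [-0.1  1.3 -0.2] | az -4.25 d [1.68 3.01 4.93] zt [-0.001 -0.001]
```

Pack C was the one knocked (y −0.224 → −0.192). Pack B is unmoved, so I pick B.

```bash
python3 -m crank '[{"claw":-0.4,"dx":0,"dy":0,"dz":1,"ax":0,"ay":0,"az":-1},{"claw":-0.4,"dx":0,"dy":0,"dz":1,"ax":0,"ay":0,"az":-1},{"claw":-0.4,"dx":0,"dy":0,"dz":1,"ax":0,"ay":0,"az":-1},{"claw":-0.4,"dx":0,"dy":0,"dz":1,"ax":0,"ay":0,"az":-1},{"claw":-0.4,"dx":0.42,"dy":0.75,"dz":0,"ax":0,"ay":0,"az":-0.3},{"claw":-0.4,"dx":0.42,"dy":0.75,"dz":0,"ax":0,"ay":0,"az":0},{"claw":-0.4,"dx":0.42,"dy":0.75,"dz":0,"ax":0,"ay":0,"az":0},{"claw":-0.4,"dx":0.42,"dy":0.75,"dz":0,"ax":0,"ay":0,"az":0}]' |tail -1
python3 -m crank '[{"claw":-0.4,"dx":0,"dy":0,"dz":0.8,"ax":0,"ay":0,"az":0},{"claw":-0.4,"dx":0,"dy":0,"dz":0.8,"ax":0,"ay":0,"az":0},{"claw":-0.4,"dx":0,"dy":0,"dz":0,"ax":0,"ay":0,"az":0}]' |tail -1
python3 -c "
from h import *
go([.5475,-.2168,.029],2.09)"
```

```text
grip_force: 0.0
grip_force: 0.0
t21.2 p [ 0.5457 -0.2106  0.0766] yaw2.097 w0.061 F [-1.1  0.4 -1.9] | az 0.07 d [-0.21 -0.05  1.59] zt [-0.006  0.003]
```

```bash
python3 -m crank '[{"claw":-0.4,"dx":-0.2,"dy":-0.05,"dz":0.6,"ax":0,"ay":0,"az":0},{"claw":-0.4,"dx":0,"dy":0,"dz":0.6,"ax":0,"ay":0,"az":0},{"claw":-0.4,"dx":0,"dy":0,"dz":0.3,"ax":0,"ay":0,"az":0},{"claw":-0.4,"dx":0,"dy":0,"dz":0,"ax":0,"ay":0,"az":0},{"claw":-0.4,"dx":0,"dy":0,"dz":0,"ax":0,"ay":0,"az":0}]' 30|tail -5
python3 -m crank '[{"claw":1,"dx":0,"dy":0,"dz":0,"ax":0,"ay":0,"az":0},{"claw":1,"dx":0,"dy":0,"dz":0,"ax":0,"ay":0,"az":0},{"claw":1,"dx":0,"dy":0,"dz":0,"ax":0,"ay":0,"az":0},{"claw":1,"dx":0,"dy":0,"dz":0,"ax":0,"ay":0,"az":0},{"claw":1,"dx":0,"dy":0,"dz":0,"ax":0,"ay":0,"az":0},{"claw":1,"dx":0,"dy":0,"dz":0,"ax":0,"ay":0,"az":0}]' 30
python3 -m crank '[{"claw":1,"dx":0,"dy":0,"dz":-1,"ax":0,"ay":0,"az":1},{"claw":1,"dx":0,"dy":0,"dz":-1,"ax":0,"ay":0,"az":1},{"claw":1,"dx":0,"dy":0,"dz":-1,"ax":0,"ay":0,"az":1},{"claw":1,"dx":0,"dy":0,"dz":-0.5,"ax":0,"ay":0,"az":1},{"claw":1,"dx":0,"dy":0,"dz":0,"ax":0,"ay":0,"az":0.25},{"claw":1,"dx":0,"dy":0,"dz":0,"ax":0,"ay":0,"az":0}]' 30
python3 -c "
from h import *
go([*W(.036,-.061),.041],DY+np.pi/2)"
```

```text
ee_pos: [0.5497, -0.2187, 0.0363]
eef_rot: [0.5, 0.866, 0.0, -0.0]
ft_force: [-1.1, -0.4, -0.1]
width: 0.0607
grip_force: 0.0
time: 22.08
ee_pos: [0.5494, -0.2196, 0.0361]
eef_rot: [0.5, 0.866, -0.0, 0.0]
ft_force: [-2.7, -0.5, 6.2]
width: 0.0377
grip_force: 30.0
time: 22.58
ee_pos: [0.55, -0.2189, 0.1414]
eef_rot: [0.679, 0.734, 0.0, 0.001]
ft_force: [-0.0, 0.4, -3.5]
width: 0.0374
grip_force: 30.0
t22.6 p [ 0.55   -0.2189  0.1414] yaw1.649 w0.037 F [-0.   0.4 -3.5] | az 0.02 d [ 8.44 -0.21  3.35] zt [ 0.002 -0.001]
```

```bash
python3 -m crank '[{"claw":1,"dx":1,"dy":0,"dz":0,"ax":0,"ay":0,"az":0},{"claw":1,"dx":1,"dy":0,"dz":0,"ax":0,"ay":0,"az":0},{"claw":1,"dx":1,"dy":0,"dz":0,"ax":0,"ay":0,"az":0},{"claw":1,"dx":1,"dy":0,"dz":0,"ax":0,"ay":0,"az":0},{"claw":1,"dx":1,"dy":0,"dz":0,"ax":0,"ay":0,"az":0},{"claw":1,"dx":1,"dy":0,"dz":0,"ax":0,"ay":0,"az":0},{"claw":1,"dx":1,"dy":0,"dz":0,"ax":0,"ay":0,"az":0},{"claw":1,"dx":1,"dy":-0.2,"dz":0,"ax":0,"ay":0,"az":0}]' |tail -2
python3 -m crank '[{"claw":1,"dx":0.3,"dy":0,"dz":0.6,"ax":0,"ay":0,"az":0},{"claw":1,"dx":0,"dy":0,"dz":0.6,"ax":0,"ay":0,"az":0},{"claw":1,"dx":0,"dy":0,"dz":0.6,"ax":0,"ay":0,"az":0},{"claw":1,"dx":0,"dy":0,"dz":0.5,"ax":0,"ay":0,"az":0},{"claw":1,"dx":0,"dy":0,"dz":0,"ax":0,"ay":0,"az":0},{"claw":1,"dx":0,"dy":0,"dz":0,"ax":0,"ay":0,"az":0}]' |tail -3
python3 -c "
from h import *
go([*W(.036,-.061),.044],DY+np.pi/2)
cam('wrist','w7')"
```

```text
width: 0.0378
grip_force: 30.0
ft_force: [0.7, 0.8, -1.5]
width: 0.0377
grip_force: 30.0
t23.8 p [0.5228 0.0288 0.0705] yaw1.651 w0.038 F [ 0.7  0.8 -1.5] | az 0.04 d [0.14 0.07 0.88] zt [-0.003  0.   ]
```

View pics/w7.png

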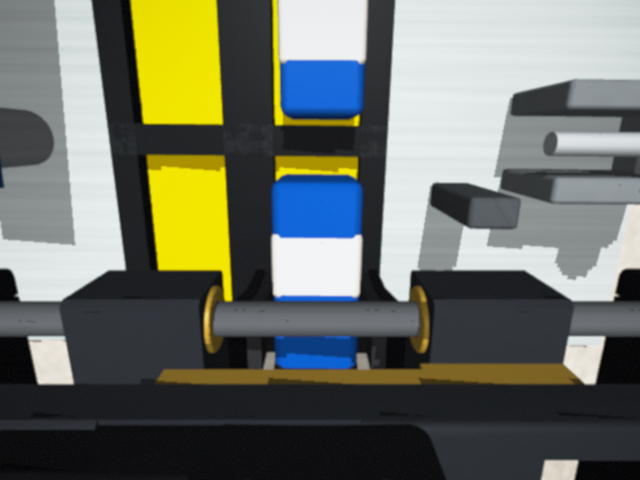

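```bash
python3 -c "
from h import *
im,ray,_=cam('wrist');go()
print('pack end/sides',D(ray([[316,177],[272,220],[361,220]],.0725)).round(4))
print('floor',D(ray([[275,156],[357,156]],.008)).round(4),'crossrib',D(ray([[300,126]],.02)).round(4),'packA top end/sides',D(ray([[321,115],[281,90],[364,90]],.046)).round(4))"
```

```text
t23.9 p [0.5242 0.0288 0.0722] yaw1.651 w0.038 F [ 0.3  0.3 -2.1] | az -0.00 d [ 0.  0. -0.] zt [0.001 0.   ]
pack end/sides [[ 0.0349 -0.0117]
 [ 0.0169 -0.0294]
 [ 0.0535 -0.0292]]
floor [[ 0.0117 -0.0066]
 [ 0.0578 -0.0064]] crossrib [[0.0264 0.0093]] packA top end/sides [[0.037  0.0134]
 [0.0192 0.0239]
 [0.056  0.024 ]]
```

```bash
python3 -m crank '[{"claw":1,"dx":0,"dy":0,"dz":0.4,"ax":0,"ay":0,"az":0},{"claw":1,"dx":0,"dy":0,"dz":0.3,"ax":0,"ay":0,"az":0},{"claw":1,"dx":0,"dy":0,"dz":0.1,"ax":0,"ay":0,"az":0},{"claw":1,"dx":0,"dy":0,"dz":0,"ax":0,"ay":0,"az":0},{"claw":1,"dx":0,"dy":0,"dz":0,"ax":0,"ay":0,"az":0}]' |tail -5
python3 -m crank '[{"claw":1,"dx":0,"dy":0,"dz":0.1,"ax":0,"ay":0,"az":0},{"claw":1,"dx":0,"dy":0,"dz":0,"ax":0,"ay":0,"az":0},{"claw":1,"dx":0,"dy":0,"dz":0,"ax":0,"ay":0,"az":0}]' |tail -5
```

```text
ee_pos: [0.5237, 0.0288, 0.0473]
eef_rot: [0.679, 0.735, -0.0, -0.0]
ft_force: [-0.2, -0.2, -2.8]
width: 0.0378
grip_force: 30.0
ee_pos: [0.5239, 0.0287, 0.0446]
eef_rot: [0.679, 0.735, 0.0, 0.0]
ft_force: [-0.2, 0.1, -3.2]
width: 0.0374
grip_force: 30.0
```

```bash
python3 -m crank '[{"claw":1,"dx":0,"dy":0,"dz":0.06,"ax":0,"ay":0,"az":0},{"claw":1,"dx":0,"dy":0,"dz":0,"ax":0,"ay":0,"az":0},{"claw":-0.2,"dx":0,"dy":0,"dz":0,"ax":0,"ay":0,"az":0},{"claw":-0.2,"dx":0,"dy":0,"dz":0,"ax":0,"ay":0,"az":0},{"claw":-0.2,"dx":0,"dy":0,"dz":0,"ax":0,"ay":0,"az":0},{"claw":-0.2,"dx":0,"dy":0,"dz":-0.5,"ax":0,"ay":0,"az":0},{"claw":-0.2,"dx":0,"dy":0,"dz":-1,"ax":0,"ay":0,"az":0},{"claw":-0.2,"dx":0,"dy":0,"dz":-1,"ax":0,"ay":0,"az":0}]' |tail -5
python3 -m crank '[{"claw":-0.2,"dx":0,"dy":0,"dz":-1,"ax":0,"ay":0,"az":0},{"claw":-0.2,"dx":0,"dy":0,"dz":-1,"ax":0,"ay":0,"az":0},{"claw":-0.4,"dx":-1,"dy":-0.4,"dz":-0.5,"ax":0,"ay":0,"az":0},{"claw":-0.4,"dx":-1,"dy":-0.4,"dz":-0.5,"ax":0,"ay":0,"az":0},{"claw":-0.4,"dx":-1,"dy":-0.4,"dz":-0.5,"ax":0,"ay":0,"az":0},{"claw":-0.4,"dx":-1,"dy":-0.4,"dz":-0.5,"ax":0,"ay":0,"az":0},{"claw":-0.4,"dx":-1,"dy":-0.4,"dz":0,"ax":0,"ay":0,"az":0},{"claw":-0.4,"dx":-1,"dy":-0.4,"dz":0,"ax":0,"ay":0,"az":0}]' |tail -1
python3 -m crank '[{"claw":-0.4,"dx":-1,"dy":-0.4,"dz":0,"ax":0,"ay":0,"az":0},{"claw":-0.4,"dx":-1,"dy":-0.4,"dz":0,"ax":0,"ay":0,"az":0},{"claw":-0.4,"dx":-1,"dy":-0.4,"dz":0,"ax":0,"ay":0,"az":0},{"claw":-0.4,"dx":-1,"dy":-0.4,"dz":0,"ax":0,"ay":0,"az":0},{"claw":-0.4,"dx":0,"dy":0,"dz":0,"ax":0,"ay":0,"az":0},{"claw":-0.4,"dx":0,"dy":0,"dz":0,"ax":0,"ay":0,"az":0}]' |tail -1
python3 -c "
from h import *
packs('wrist','w8');go([.4141,-.1924,.1],2.02)"
```

```text
ee_pos: [0.5231, 0.0288, 0.1179]
eef_rot: [0.678, 0.735, -0.001, -0.001]
ft_force: [1.1, 0.1, -0.5]
width: 0.052
grip_force: 0.0
grip_force: 0.0
grip_force: 0.0
px [311. 113.] xy [ 0.4164 -0.1928] len [np.float64(0.041), np.float64(0.099)] axis yaw -1.109
t26.4 p [ 0.428  -0.2798  0.2377] yaw1.649 w0.061 F [ 1.   0.2 -0.8] | az -3.54 d [2.83 0.85 4.59] zt [0. 0.]
```

```bash
python3 -m crank '[{"claw":-0.4,"dx":0,"dy":0,"dz":1,"ax":0,"ay":0,"az":-1},{"claw":-0.4,"dx":0,"dy":0,"dz":1,"ax":0,"ay":0,"az":-1},{"claw":-0.4,"dx":0,"dy":0,"dz":1,"ax":0,"ay":0,"az":-1},{"claw":-0.4,"dx":0,"dy":0,"dz":1,"ax":0,"ay":0,"az":-0.65},{"claw":-0.4,"dx":0.93,"dy":0.3,"dz":0,"ax":0,"ay":0,"az":0},{"claw":-0.4,"dx":0.93,"dy":0.3,"dz":0,"ax":0,"ay":0,"az":0},{"claw":-0.4,"dx":0.93,"dy":0.3,"dz":0.5,"ax":0,"ay":0,"az":0},{"claw":-0.4,"dx":0,"dy":0,"dz":0.8,"ax":0,"ay":0,"az":0}]' |tail -1
python3 -m crank '[{"claw":-0.4,"dx":0,"dy":0,"dz":0,"ax":0,"ay":0,"az":0}]' |tail -1
python3 -c "
from h import *
go([.4155,-.1928,.029],2.03)"
```

```text
grip_force: 0.0
grip_force: 0.0
t27.1 p [ 0.4135 -0.1893  0.0759] yaw2.037 w0.060 F [-2.4  1.3 -0.9] | az 0.07 d [-0.13  0.01  1.56] zt [-0.004  0.002]
```

```bash
python3 -m crank '[{"claw":-0.4,"dx":-0.13,"dy":0,"dz":0.6,"ax":0,"ay":0,"az":0},{"claw":-0.4,"dx":0,"dy":0,"dz":0.6,"ax":0,"ay":0,"az":0},{"claw":-0.4,"dx":0,"dy":0,"dz":0.3,"ax":0,"ay":0,"az":0},{"claw":-0.4,"dx":0,"dy":0,"dz":0,"ax":0,"ay":0,"az":0},{"claw":-0.4,"dx":0,"dy":0,"dz":0,"ax":0,"ay":0,"az":0}]' 30|tail -5
python3 -m crank '[{"claw":1,"dx":0,"dy":0,"dz":0,"ax":0,"ay":0,"az":0},{"claw":1,"dx":0,"dy":0,"dz":0,"ax":0,"ay":0,"az":0},{"claw":1,"dx":0,"dy":0,"dz":0,"ax":0,"ay":0,"az":0},{"claw":1,"dx":0,"dy":0,"dz":0,"ax":0,"ay":0,"az":0},{"claw":1,"dx":0,"dy":0,"dz":0,"ax":0,"ay":0,"az":0},{"claw":1,"dx":0,"dy":0,"dz":0,"ax":0,"ay":0,"az":0}]' 30
python3 -m crank '[{"claw":1,"dx":0,"dy":0,"dz":-1,"ax":0,"ay":0,"az":1},{"claw":1,"dx":0,"dy":0,"dz":-1,"ax":0,"ay":0,"az":1},{"claw":1,"dx":0,"dy":0,"dz":-1,"ax":0,"ay":0,"az":1},{"claw":1,"dx":0,"dy":0,"dz":-0.5,"ax":0,"ay":0,"az":0.65},{"claw":1,"dx":0,"dy":0,"dz":0,"ax":0,"ay":0,"az":0},{"claw":1,"dx":0,"dy":0,"dz":0,"ax":0,"ay":0,"az":0}]' 30
python3 -c "
from h import *
go([*W(-.036,-.061),.041],DY+np.pi/2)"
```

```text
ee_pos: [0.4169, -0.1963, 0.0342]
eef_rot: [0.527, 0.85, 0.0, -0.0]
ft_force: [0.1, -0.4, 0.2]
width: 0.0607
grip_force: 0.0
time: 28.07
ee_pos: [0.4171, -0.1964, 0.0342]
eef_rot: [0.527, 0.85, 0.0, 0.0]
ft_force: [-0.7, 1.4, 5.5]
width: 0.0379
grip_force: 29.8
time: 28.57
ee_pos: [0.4166, -0.1965, 0.1387]
eef_rot: [0.678, 0.735, -0.0, 0.0]
ft_force: [0.5, -0.5, -2.9]
width: 0.0378
grip_force: 29.8
t28.6 p [ 0.4166 -0.1965  0.1387] yaw1.652 w0.038 F [ 0.5 -0.5 -2.9] | az 0.05 d [7.36 1.76 3.26] zt [ 0.001 -0.001]
```

```bash
python3 -m crank '[{"claw":1,"dx":0.91,"dy":0.22,"dz":0,"ax":0,"ay":0,"az":0},{"claw":1,"dx":0.91,"dy":0.22,"dz":0,"ax":0,"ay":0,"az":0},{"claw":1,"dx":0.91,"dy":0.22,"dz":0,"ax":0,"ay":0,"az":0},{"claw":1,"dx":0.91,"dy":0.22,"dz":0,"ax":0,"ay":0,"az":0},{"claw":1,"dx":0.91,"dy":0.22,"dz":0,"ax":0,"ay":0,"az":0},{"claw":1,"dx":0.91,"dy":0.22,"dz":0,"ax":0,"ay":0,"az":0},{"claw":1,"dx":0.91,"dy":0.22,"dz":0,"ax":0,"ay":0,"az":0},{"claw":1,"dx":0.91,"dy":0.22,"dz":0,"ax":0,"ay":0,"az":0}]' |tail -2
python3 -m crank '[{"claw":1,"dx":0,"dy":0,"dz":0.6,"ax":0,"ay":0,"az":0},{"claw":1,"dx":0,"dy":0,"dz":0.6,"ax":0,"ay":0,"az":0},{"claw":1,"dx":0,"dy":0,"dz":0.6,"ax":0,"ay":0,"az":0},{"claw":1,"dx":0,"dy":0,"dz":0.5,"ax":0,"ay":0,"az":0},{"claw":1,"dx":0,"dy":0,"dz":0,"ax":0,"ay":0,"az":0},{"claw":1,"dx":0,"dy":0,"dz":0,"ax":0,"ay":0,"az":0}]' |tail -3
python3 -c "
from h import *
cam('wrist','w9')
go([*W(-.036,-.061),.042],DY+np.pi/2)"
```

```text
width: 0.0381
grip_force: 29.8
ft_force: [-0.6, 0.2, -2.2]
width: 0.0379
grip_force: 29.8
t29.8 p [0.4514 0.0256 0.0692] yaw1.651 w0.038 F [-0.2  0.1 -1.9] | az 0.04 d [0.06 0.05 0.91] zt [-0.002  0.   ]
```

View pics/w9.png

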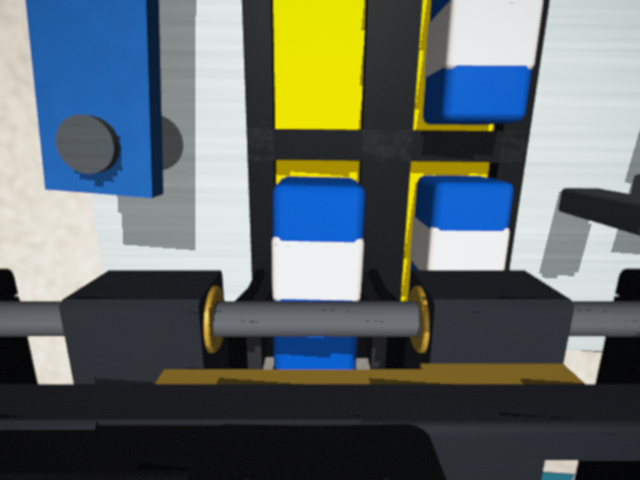

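Packs A and B sit in bays 4 and 3. Pack C hangs over bay 1, with its end at row 179 and its sides at columns 274 and 363. The bay 1 floor spans columns 275–359.

```bash
python3 -c "
from h import *
im,ray,_=cam('wrist');go()
print('pack end/sides',D(ray([[318,179],[274,222],[363,222]],.073)).round(4))
print('floor',D(ray([[275,161],[359,161]],.008)).round(4))"
```

```text
t29.8 p [0.452  0.0256 0.0699] yaw1.651 w0.038 F [ 0.8 -0.6 -1.4] | az -0.00 d [ 0.  0. -0.] zt [-0.  0.]
pack end/sides [[-0.0367 -0.0099]
 [-0.0543 -0.0273]
 [-0.0184 -0.0271]]
floor [[-0.0605 -0.0069]
 [-0.0136 -0.0067]]
```

```bash
python3 -m crank '[{"claw":1,"dx":-0.06,"dy":0,"dz":0.4,"ax":0,"ay":0,"az":0},{"claw":1,"dx":0,"dy":0,"dz":0.3,"ax":0,"ay":0,"az":0},{"claw":1,"dx":0,"dy":0,"dz":0.1,"ax":0,"ay":0,"az":0},{"claw":1,"dx":0,"dy":0,"dz":0,"ax":0,"ay":0,"az":0},{"claw":1,"dx":0,"dy":0,"dz":0.1,"ax":0,"ay":0,"az":0},{"claw":1,"dx":0,"dy":0,"dz":0.06,"ax":0,"ay":0,"az":0},{"claw":1,"dx":0,"dy":0,"dz":0,"ax":0,"ay":0,"az":0}]' |tail -5
python3 -m crank '[{"claw":-0.2,"dx":0,"dy":0,"dz":0,"ax":0,"ay":0,"az":0},{"claw":-0.2,"dx":0,"dy":0,"dz":0,"ax":0,"ay":0,"az":0},{"claw":-0.2,"dx":0,"dy":0,"dz":0,"ax":0,"ay":0,"az":0},{"claw":-0.2,"dx":0,"dy":0,"dz":-0.5,"ax":0,"ay":0,"az":0},{"claw":-0.2,"dx":0,"dy":0,"dz":-1,"ax":0,"ay":0,"az":0},{"claw":-0.2,"dx":0,"dy":0,"dz":-1,"ax":0,"ay":0,"az":0},{"claw":-0.2,"dx":0,"dy":0,"dz":-1,"ax":0,"ay":0,"az":0},{"claw":-0.2,"dx":0,"dy":0,"dz":-1,"ax":0,"ay":0,"az":0}]' |tail -5
python3 -c "
from h import *
go([*W(-.110,.212),.19],DY+1.5)"
```

```text
ee_pos: [0.4526, 0.0238, 0.0422]
eef_rot: [0.679, 0.735, -0.0, 0.0]
ft_force: [-6.5, -0.2, 14.2]
width: 0.038
grip_force: 29.9
ee_pos: [0.452, 0.0238, 0.1775]
eef_rot: [0.678, 0.735, 0.0, 0.0]
ft_force: [0.5, -0.1, -0.0]
width: 0.0521
grip_force: 0.0
t31.1 p [0.452  0.0238 0.1775] yaw1.650 w0.052 F [ 0.5 -0.1 -0. ] | az 0.71 d [ 9.03 -3.08 -0.42] zt [0. 0.]
```

```bash
python3 -m crank '[{"claw":0,"dx":1,"dy":-0.34,"dz":0,"ax":0,"ay":0,"az":0},{"claw":0,"dx":1,"dy":-0.34,"dz":0,"ax":0,"ay":0,"az":0},{"claw":0,"dx":1,"dy":-0.34,"dz":0,"ax":0,"ay":0,"az":0},{"claw":0,"dx":1,"dy":-0.34,"dz":0,"ax":0,"ay":0,"az":0},{"claw":0,"dx":1,"dy":-0.34,"dz":0,"ax":0,"ay":0,"az":0},{"claw":0,"dx":1,"dy":-0.34,"dz":0,"ax":0,"ay":0,"az":0},{"claw":0,"dx":1,"dy":-0.34,"dz":0,"ax":0,"ay":0,"az":0},{"claw":0,"dx":1,"dy":-0.34,"dz":0,"ax":0,"ay":0,"az":0}]' |tail -1
python3 -m crank '[{"claw":0,"dx":0.9,"dy":-0.34,"dz":0,"ax":0,"ay":0,"az":0.7},{"claw":0,"dx":0,"dy":0,"dz":0,"ax":0,"ay":0,"az":0},{"claw":0,"dx":0,"dy":0,"dz":0,"ax":0,"ay":0,"az":0}]' |tail -3
python3 -c "
from h import *
go([*W(-.110,.212),.087],DY+1.5)
im,ray,pr=cam('top'); cv2.imwrite('pics/t10.png',cv2.resize(im[190:370,170:410],None,fx=3,fy=3,interpolation=cv2.INTER_CUBIC))
"
```

```text
grip_force: 0.0
ft_force: [0.0, -0.1, -0.0]
width: 0.0436
grip_force: 0.0
t32.0 p [0.3388 0.2838 0.176 ] yaw1.580 w0.044 F [ 0.  -0.1 -0. ] | az 0.04 d [0.34 0.65 2.97] zt [0. 0.]
```

View pics/t10.png

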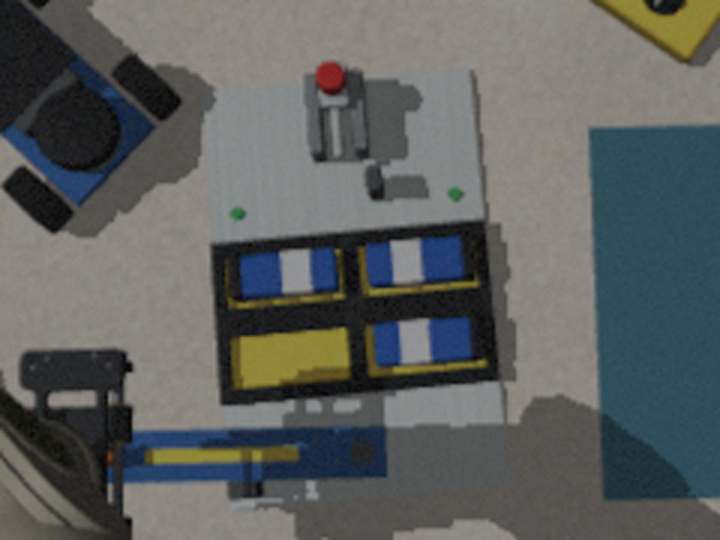

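All three packs look seated alike. Next I cage the post and start the closing arc.

```bash
python3 -m crank '[{"claw":0,"dx":0.34,"dy":0.65,"dz":0,"ax":0,"ay":0,"az":0},{"claw":0,"dx":0,"dy":0,"dz":0.8,"ax":0,"ay":0,"az":0},{"claw":0,"dx":0,"dy":0,"dz":0.4,"ax":0,"ay":0,"az":0},{"claw":0,"dx":0,"dy":0,"dz":0,"ax":0,"ay":0,"az":0}]' |tail -3
python3 -c "
from h import *
go([*W(-.110,.212),.087],DY+1.5);arc()"
```

```text
ft_force: [-0.1, 0.2, 1.1]
width: 0.0436
grip_force: 0.0
t32.4 p [0.358  0.2907 0.1372] yaw1.576 w0.044 F [-0.1  0.2  1.1] | az -0.00 d [0.12 0.01 1.67] zt [-0.004 -0.003]
t32.4 rad 0.2090 th 1.501 yaw 1.500 z 0.1372 F [-0.1  0.2  1.1]
```

```bash
python3 -m crank '[{"claw":0,"dx":0.12,"dy":0,"dz":0.9,"ax":0,"ay":0,"az":0},{"claw":0,"dx":0,"dy":0,"dz":0.77,"ax":0,"ay":0,"az":0.4},{"claw":0,"dx":0,"dy":0,"dz":0,"ax":0,"ay":0,"az":0},{"claw":0,"dx":0,"dy":0.3,"dz":0,"ax":0,"ay":0,"az":0.4},{"claw":0,"dx":0,"dy":0.3,"dz":0,"ax":0,"ay":0,"az":0.4},{"claw":0,"dx":0,"dy":0.5,"dz":0,"ax":0,"ay":0,"az":0.67},{"claw":0,"dx":0,"dy":0.74,"dz":0,"ax":0,"ay":0,"az":1}]' |tail -3
python3 -c "
from h import *
arc()"
python3 -m crank '[{"claw":0,"dx":0,"dy":0.74,"dz":0,"ax":0,"ay":0,"az":1},{"claw":0,"dx":0,"dy":0.74,"dz":0,"ax":0,"ay":0,"az":1},{"claw":0,"dx":0,"dy":0.74,"dz":0,"ax":0,"ay":0,"az":1},{"claw":0,"dx":0,"dy":0.74,"dz":0,"ax":0,"ay":0,"az":1}]' |tail -3
python3 -c "
from h import *
arc()"
```

```text
ft_force: [-1.4, -1.0, 0.3]
width: 0.0433
grip_force: 0.8
t33.0 rad 0.2147 th 1.242 yaw 1.201 z 0.0913 F [-1.4 -1.   0.3]
ft_force: [-2.1, 0.4, 0.3]
width: 0.0439
grip_force: 0.7
t33.3 rad 0.2159 th 0.822 yaw 0.778 z 0.0916 F [-2.1  0.4  0.3]
```

```bash
python3 -m crank '[{"claw":0,"dx":-0.05,"dy":0.74,"dz":0,"ax":0,"ay":0,"az":1},{"claw":0,"dx":-0.05,"dy":0.74,"dz":0,"ax":0,"ay":0,"az":1},{"claw":0,"dx":0,"dy":0.74,"dz":0,"ax":0,"ay":0,"az":1},{"claw":0,"dx":0,"dy":0.74,"dz":0,"ax":0,"ay":0,"az":1},{"claw":0,"dx":0,"dy":0.74,"dz":0,"ax":0,"ay":0,"az":1},{"claw":0,"dx":0,"dy":0.3,"dz":0,"ax":0,"ay":0,"az":0.4},{"claw":0,"dx":0,"dy":0.3,"dz":0,"ax":0,"ay":0,"az":0.4},{"claw":0,"dx":0,"dy":0,"dz":0,"ax":0,"ay":0,"az":0}]' |tail -3
python3 -c "
from h import *
arc()"
```

```text
ft_force: [-0.1, -0.6, 0.2]
width: 0.0433
grip_force: 0.0
t34.0 rad 0.2128 th 0.215 yaw 0.172 z 0.0909 F [-0.1 -0.6  0.2]
```

```bash
python3 -m crank '[{"claw":0,"dx":0,"dy":0.37,"dz":0,"ax":0,"ay":0,"az":0.4},{"claw":0,"dx":0,"dy":0.37,"dz":0,"ax":0,"ay":0,"az":0.5},{"claw":0,"dx":0,"dy":0.37,"dz":0,"ax":0,"ay":0,"az":0.5},{"claw":0,"dx":0,"dy":0.3,"dz":0,"ax":0,"ay":0,"az":0.4},{"claw":0,"dx":0,"dy":0.2,"dz":0,"ax":0,"ay":0,"az":0},{"claw":0,"dx":0,"dy":0,"dz":0,"ax":0,"ay":0,"az":0}]' |tail -3
python3 -c "
from h import *
arc()"
python3 -m crank '[{"claw":0,"dx":0,"dy":0.2,"dz":0,"ax":0,"ay":0,"az":0},{"claw":0,"dx":0,"dy":0.1,"dz":0,"ax":0,"ay":0,"az":0},{"claw":0,"dx":0,"dy":0,"dz":0,"ax":0,"ay":0,"az":0}]' |tail -3
python3 -c "
from h import *
arc()"
```

```text
ft_force: [0.2, -1.1, 1.0]
width: 0.0428
grip_force: 0.0
t34.5 rad 0.2119 th -0.011 yaw -0.014 z 0.0899 F [ 0.2 -1.1  1. ]
ft_force: [-0.6, 0.8, 0.3]
width: 0.0436
grip_force: 0.0
t34.7 rad 0.2120 th -0.050 yaw -0.014 z 0.0898 F [-0.6  0.8  0.3]
```

```bash
python3 -m crank '[{"claw":0,"dx":0,"dy":0.12,"dz":0,"ax":0,"ay":0,"az":0},{"claw":0,"dx":0,"dy":0.06,"dz":0,"ax":0,"ay":0,"az":0},{"claw":0,"dx":0,"dy":0,"dz":0,"ax":0,"ay":0,"az":0}]' |tail -3
python3 -c "
from h import *
arc()"
python3 -m crank '[{"claw":0,"dx":0,"dy":0.08,"dz":0,"ax":0,"ay":0,"az":0},{"claw":0,"dx":0,"dy":0,"dz":0,"ax":0,"ay":0,"az":0}]' |tail -3
python3 -c "
from h import *
arc()"
```

```text
ft_force: [1.2, 10.8, -2.2]
width: 0.0437
grip_force: 5.4
t35.0 rad 0.2120 th -0.055 yaw -0.011 z 0.0898 F [ 1.2 10.8 -2.2]
ft_force: [0.9, 16.8, -4.2]
width: 0.0437
grip_force: 8.5
t35.1 rad 0.2120 th -0.056 yaw -0.009 z 0.0898 F [ 0.9 16.8 -4.2]
```

```bash
python3 -m crank '[{"claw":0,"dx":0,"dy":-0.5,"dz":0,"ax":0,"ay":0,"az":0},{"claw":-0.2,"dx":0,"dy":0,"dz":-1,"ax":0,"ay":0,"az":0},{"claw":-0.2,"dx":0,"dy":0,"dz":-1,"ax":0,"ay":0,"az":0},{"claw":-0.2,"dx":0.9,"dy":0,"dz":0,"ax":0,"ay":0,"az":0},{"claw":-0.2,"dx":0.9,"dy":0,"dz":0,"ax":0,"ay":0,"az":0},{"claw":-0.2,"dx":0.9,"dy":0,"dz":0,"ax":0,"ay":0,"az":0},{"claw":-0.2,"dx":0.9,"dy":0,"dz":0,"ax":0,"ay":0,"az":0},{"claw":-0.2,"dx":0,"dy":0,"dz":0,"ax":0,"ay":0,"az":0}]' |tail -3
python3 -c "
from h import *
print(D([[.6794,.1059]]));go([.6794,.1055,.09],DY)
im,ray,pr=cam('top'); cv2.imwrite('pics/t11.png',cv2.resize(im[190:370,170:410],None,fx=3,fy=3,interpolation=cv2.INTER_CUBIC))
"
```

```text
ft_force: [-0.6, -0.3, -0.1]
width: 0.0525
grip_force: 0.0
[[ 1.96002811e-01 -1.01324265e-04]]
t35.8 p [0.6815 0.1012 0.1484] yaw0.061 w0.052 F [-0.6 -0.3 -0.1] | az -0.14 d [-0.06 -0.15  1.95] zt [-0.  0.]
```

View pics/t11.png

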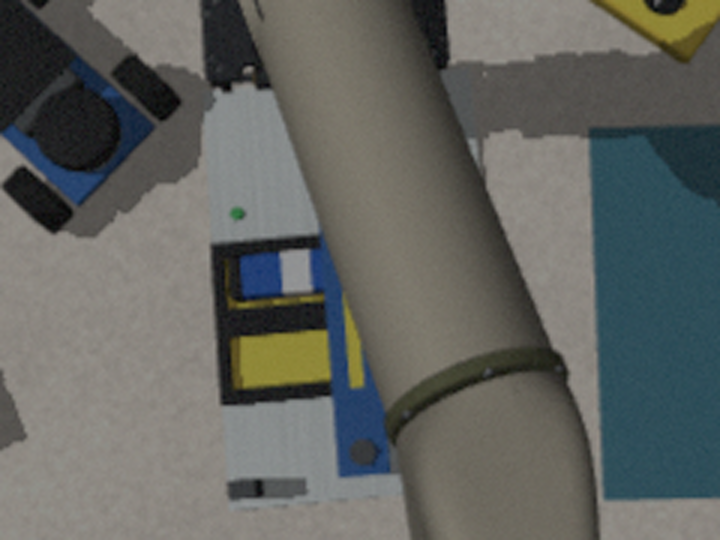

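The bar lies shut over the packs; the arm hides the rest. Now I grip the knob.

```bash
python3 -m crank '[{"claw":-0.2,"dx":-0.06,"dy":-0.15,"dz":0.7,"ax":0,"ay":0,"az":-0.14},{"claw":-0.2,"dx":0,"dy":0,"dz":0.7,"ax":0,"ay":0,"az":0},{"claw":-0.2,"dx":0,"dy":0,"dz":0.6,"ax":0,"ay":0,"az":0},{"claw":-0.2,"dx":0,"dy":0,"dz":0,"ax":0,"ay":0,"az":0}]' 40|tail -5
python3 -m crank '[{"claw":1,"dx":0,"dy":0,"dz":0,"ax":0,"ay":0,"az":0},{"claw":1,"dx":0,"dy":0,"dz":0,"ax":0,"ay":0,"az":0},{"claw":1,"dx":0,"dy":0,"dz":0,"ax":0,"ay":0,"az":0},{"claw":1,"dx":0,"dy":0,"dz":0,"ax":0,"ay":0,"az":0},{"claw":1,"dx":0,"dy":0,"dz":0,"ax":0,"ay":0,"az":0},{"claw":1,"dx":0,"dy":0,"dz":0,"ax":0,"ay":0,"az":0}]' 40
python3 -m crank '[{"claw":1,"dx":-0.3,"dy":0,"dz":0,"ax":0,"ay":0,"az":0},{"claw":1,"dx":-0.3,"dy":0,"dz":0,"ax":0,"ay":0,"az":0},{"claw":1,"dx":-0.3,"dy":0,"dz":0,"ax":0,"ay":0,"az":0},{"claw":1,"dx":0,"dy":0,"dz":0,"ax":0,"ay":0,"az":0}]' 40
```

```text
ee_pos: [0.6735, 0.1055, 0.0858]
eef_rot: [0.999, 0.039, -0.003, 0.001]
ft_force: [-1.3, 0.5, -1.6]
width: 0.0521
grip_force: 0.0
time: 36.68
ee_pos: [0.6769, 0.1077, 0.0911]
eef_rot: [0.999, 0.039, 0.001, -0.001]
ft_force: [-0.7, 5.3, 2.9]
width: 0.0252
grip_force: 40.0
time: 37.02
ee_pos: [0.6488, 0.1056, 0.0911]
eef_rot: [0.999, 0.039, 0.001, -0.001]
ft_force: [-0.3, 6.0, 1.7]
width: 0.0252
grip_force: 40.0
```

```bash
python3 -m crank '[{"claw":1,"dx":-0.12,"dy":0,"dz":0,"ax":0,"ay":0,"az":0},{"claw":1,"dx":0,"dy":0,"dz":0,"ax":0,"ay":0,"az":0},{"claw":1,"dx":0,"dy":0,"dz":0,"ax":0,"ay":0,"az":0}]' 40|tail -5
python3 -m crank '[{"claw":1,"dx":-0.1,"dy":0,"dz":0,"ax":0,"ay":0,"az":0},{"claw":1,"dx":0,"dy":0,"dz":0,"ax":0,"ay":0,"az":0}]' 40|tail -5
```

```text
ee_pos: [0.647, 0.1055, 0.0911]
eef_rot: [0.999, 0.039, 0.002, -0.001]
ft_force: [2.5, 5.6, 2.0]
width: 0.0253
grip_force: 40.0
ee_pos: [0.6466, 0.1055, 0.0912]
eef_rot: [0.999, 0.039, 0.005, -0.002]
ft_force: [17.6, 7.7, -9.3]
width: 0.0253
grip_force: 40.0
```

Travel is 30.3 mm against a hard stop, so the bolt is home. Release, lift, back away and check.

```bash
python3 -m crank '[{"claw":1,"dx":0.1,"dy":0,"dz":0,"ax":0,"ay":0,"az":0},{"claw":-0.2,"dx":0,"dy":0,"dz":0,"ax":0,"ay":0,"az":0},{"claw":-0.2,"dx":0,"dy":0,"dz":0,"ax":0,"ay":0,"az":0},{"claw":-0.2,"dx":0,"dy":0,"dz":0,"ax":0,"ay":0,"az":0},{"claw":-0.2,"dx":0,"dy":0,"dz":-1,"ax":0,"ay":0,"az":0},{"claw":-0.2,"dx":0,"dy":0,"dz":-1,"ax":0,"ay":0,"az":0},{"claw":-0.2,"dx":0,"dy":0,"dz":-1,"ax":0,"ay":0,"az":0},{"claw":-0.2,"dx":0,"dy":0,"dz":-1,"ax":0,"ay":0,"az":0}]' |tail -5
python3 -m crank '[{"claw":-0.2,"dx":0,"dy":1,"dz":-0.3,"ax":0,"ay":0,"az":0},{"claw":-0.2,"dx":0,"dy":1,"dz":-0.3,"ax":0,"ay":0,"az":0},{"claw":-0.2,"dx":0,"dy":1,"dz":-0.3,"ax":0,"ay":0,"az":0},{"claw":-0.2,"dx":0,"dy":1,"dz":-0.3,"ax":0,"ay":0,"az":0},{"claw":-0.2,"dx":0,"dy":1,"dz":0,"ax":0,"ay":0,"az":0},{"claw":-0.2,"dx":0,"dy":1,"dz":0,"ax":0,"ay":0,"az":0},{"claw":-0.2,"dx":0,"dy":1,"dz":0,"ax":0,"ay":0,"az":0},{"claw":-0.2,"dx":0,"dy":1,"dz":0,"ax":0,"ay":0,"az":0}]' |tail -1
python3 -m crank '[{"claw":-0.2,"dx":0,"dy":1,"dz":0,"ax":0,"ay":0,"az":0},{"claw":-0.2,"dx":0,"dy":1,"dz":0,"ax":0,"ay":0,"az":0},{"claw":-0.2,"dx":0,"dy":1,"dz":0,"ax":0,"ay":0,"az":0},{"claw":-0.2,"dx":0,"dy":1,"dz":0,"ax":0,"ay":0,"az":0},{"claw":-0.2,"dx":0,"dy":0,"dz":0,"ax":0,"ay":0,"az":0},{"claw":-0.2,"dx":0,"dy":0,"dz":0,"ax":0,"ay":0,"az":0}]' |tail -1
python3 -c "
from h import *
go()
im,ray,pr=cam('top'); a=cv2.resize(im[190:370,200:380],None,fx=2.2,fy=2.2,interpolation=cv2.INTER_CUBIC)
im,ray,pr=cam('scene'); b=cv2.resize(im[210:340,260:440],(int(180*2.2),396),interpolation=cv2.INTER_CUBIC)
cv2.imwrite('pics/f.png',np.hstack([a,b]))
"
```

```text
ee_pos: [0.6457, 0.1029, 0.2111]
eef_rot: [0.999, 0.038, -0.0, 0.0]
ft_force: [0.6, 0.1, -0.3]
width: 0.0512
grip_force: 0.0
grip_force: 0.0
grip_force: 0.0
t39.3 p [ 0.6723 -0.2584  0.2451] yaw0.072 w0.052 F [-0.3  1.8  0.4] | az -0.00 d [ 0.  0. -0.] zt [-0.001 -0.001]
```

View pics/f.png

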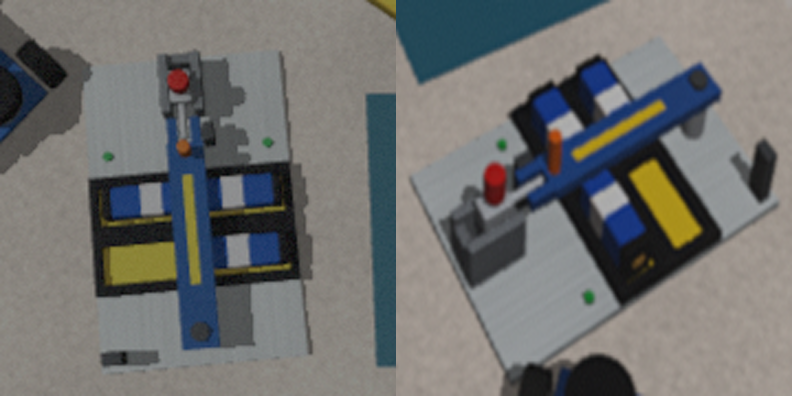

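The picture shows the bar shut, the bolt pin in the fork, and three packs seated under it. I'm handing the job in.

```bash
python3 -c "
from bench import r
print(r.close_job())"
```

```text
the job is handed in; nothing more can be done
None
```

I handed the job in with all three packs found on the bench lying in bays 1, 3 and 4, the bar pushed back to its shut stop over them, and the bolt home; the hand-in reported no verdict.

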